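# Load and latch a bench shaker, then set its speed dial

## Robot

A 6-joint arm with a two-finger parallel gripper is mounted at the origin on the work surface. World frame = base frame: x ahead of the robot, y to its left, z up, the work surface at z = 0. Lengths are in m, angles in rad, forces in N, time in s.
With the tool pointing down it reaches from about 0.35 to 0.975 m from the base axis. Payload 4.9 kg.
Tool frame: the origin (TCP) lies on the centre line of the jaws, within the pads' length; the fingertips stand 17 mm ahead of it and the grasp point (between the pads) lies 2 mm behind it (ctrl.tcp_to_tips is the x of the fingertips in the tool frame, in m); x points along the fingers, z is the direction in which the jaws open and shut, and the axes are right-handed (so a half turn about x gives the same grasp; the last joint's range is limited). The gripper opens to 85 mm and grips with 20 to 120 N. Pads are 22 mm wide; open, the fingers measure 114 mm over their backs; the gripper's body (76 mm by 85 mm) begins 54 mm behind the grasp point. The pads swing forward as they close: fully open they stand 13 mm farther back than shut.
Start: joints at [-1.371, 0.053, 1.613, -0, 1.476, -0.119], TCP at [0.196, -0.593, 0.248] pointing down, gripper open.
Joint ranges: [-3.01, 3.01], [-1.01, 2.22], [0.06, 2.58], [-1.02, 4.17], [0.09, 2.62], [-3.14, 3.14]. Speed limits (rad/s): [2.57, 2.57, 3.14, 3.14, 3.14, 3.14].

## Interface

Orientations are given as a rotation vector (axis times angle).
In Python, from station import ctrl, cams, finder gives the robot as it stands.
- The arm moves only by the tool step_arm, never from a script. Its argument "moves" is a list of rows, each a list of 3 entries, a list of its own where there are three numbers: the shift along the tool's x, y, z in cm, then the turn, a rotation vector about the tool's x, y, z in degrees, then the opening, from 0 (shut) to 1 (fully open). A call has exactly 10 rows; each row is the pose to reach, as a shift and turn from the pose measured when the call began, along the tool's axes at that moment; what a row does not reach only later rows make up. A row lasts 1/12 s, in which the tool goes at most 41.7 mm and 7.16 degrees, less where a joint would pass 70% of its speed; a pose out of reach is approached as far as the arm can. A call with a gripper value outside its range is refused whole. The fingers move at their own pace and stop on an object; "grip_force" is the grip in N (left out, the last holds). Time passes only in rows, so rows that repeat a pose let the fingers close, or fill a call up. It gives the time, the measured TCP pose, the force and the opening at its end, in the units of the state.
- ctrl.get_obs(): the state, without advancing time (a new reading comes with each control period).
- cams.get_image(name): name is "scene" or "top" or "wrist"; returns a dict with "pixels" (420x560x3 uint8, blue, green, red), "fx", "fy", "cx", "cy" (pixels), "position" and "attitude" of the camera in the world. Camera axes: x right, y up, looking along -z (the intrinsics and any distortion apply to the point x, -y, -z); pixel columns grow to the right and rows downward; lengths in m; the calibration is good to about 2 mm. A picture is of the moment at which its call begins. There is no depth.
- ctrl.finish_job(): hands the job in, once; it reports no verdict.
Trained networks look in the newest picture that a camera, given by its name, has taken for a name from the list of things; names that differ only in an ending like _2 or _b are one class to them, and where a whole thing is asked for, a point or a joint stands for the part that bears it (a point fixed in the world has none). Each returns a list of dicts, best first, with "conf" (0 to 1); they miss things now and then, are a little off and sometimes report something else, mostly with a low value. They report only what shows in the picture. A call takes as long as a camera call. They do not tell look-alikes from the thing itself.
- finder.find_in(camera, name): "at" ([column, row] in pixels, amid what is visible of it).
- finder.regions_of(camera, name): "region" (420x560 bool, what is visible of it) and "at" ([column, row] in pixels, amid what is visible of it).
- finder.tip_of(camera, name): "at" ([column, row] in pixels: a listed point, or the origin of a listed thing).
The state is a dict: "t": time; "q": joint angles; "dq": joint speeds; "effort": joint torques, N m; "tool_pos": TCP position; "tool_rot": TCP orientation; "contact_force": force on the tool from outside, world axes, zero at the start; "wrist_torque": the same for the moment, N m; "opening": finger opening in m.
Only numpy, scipy, OpenCV 4.12 (cv2) and the standard library are available. Lean on these libraries where they do the work, as an engineer would, in place of code of your own. Each camera call takes 0.05 s, during which the arm holds its last target. There are 200 camera calls.

## Task

Stand every sample jar that is on the bench upright in its own nest on the shaker, swing the hold-down gate shut over them, hook the latch's wire loop over the keeper on the gate, and throw the lever right over until it snaps down flat and holds the loop tight. Only then turn the control unit's dial to the big round dot. Leave the beaker, the bowl and the bottle where they are.

Things in the scene. Friction and masses are not known exactly. Their poses are not given: they have to be found in the camera images.
- shaker: fixed bench shaker; origin on the bench under it. x from the latch to the gate's hinge (away from the robot), y along the nests, z up. Housing: rear part 340 mm along y, x 15 to 160 mm, platform top 59 mm high; front part 110 mm along y, x -153 to 17 mm, 40 mm high. Latch post 44 mm along y, x -100 to -38, top 122 mm; two 22 mm hinge pillars at x 143, y +-147, top 129 mm
- nest0 (a point): nest 0 of the row of four on the platform, 78 mm apart: a 66 mm square cell with flat floor, fenced by aluminium rails 22 mm high (top 81 mm above the bench). The point is where the centre of a seated jar is: 28 mm above the nest's floor, 87 mm above the bench
- nest1 (a point): nest 1 of the row of four on the platform, 78 mm apart: a 66 mm square cell with flat floor, fenced by aluminium rails 22 mm high (top 81 mm above the bench). The point is where the centre of a seated jar is: 28 mm above the nest's floor, 87 mm above the bench
- nest2 (a point): nest 2 of the row of four on the platform, 78 mm apart: a 66 mm square cell with flat floor, fenced by aluminium rails 22 mm high (top 81 mm above the bench). The point is where the centre of a seated jar is: 28 mm above the nest's floor, 87 mm above the bench
- nest3 (a point): nest 3 of the row of four on the platform, 78 mm apart: a 66 mm square cell with flat floor, fenced by aluminium rails 22 mm high (top 81 mm above the bench). The point is where the centre of a seated jar is: 28 mm above the nest's floor, 87 mm above the bench
- jar0_center (a point): sample jar (absent in some starts): squat upright cylinder 55 mm across, 56 mm tall, glass below with a white cap, about 0.18 kg; point at its centre, 28 mm up. All jars are alike; any jar may go in any nest, one per nest
- jar1_center (a point): sample jar (absent in some starts): squat upright cylinder 55 mm across, 56 mm tall, glass below with a white cap, about 0.18 kg; point at its centre, 28 mm up. All jars are alike; any jar may go in any nest, one per nest
- jar2_center (a point): sample jar (absent in some starts): squat upright cylinder 55 mm across, 56 mm tall, glass below with a white cap, about 0.18 kg; point at its centre, 28 mm up. All jars are alike; any jar may go in any nest, one per nest
- jar3_center (a point): sample jar (absent in some starts): squat upright cylinder 55 mm across, 56 mm tall, glass below with a white cap, about 0.18 kg; point at its centre, 28 mm up. All jars are alike; any jar may go in any nest, one per nest
- gate (a joint): hold-down gate, rad: 0 = shut, level over the jars; grows as it opens; about 1.5 = upright (start 1.4 to 1.6, clear of loading). Stiff hinge, but below about 1 rad it falls shut slowly by itself. Shut, its underside is 5 mm above seated jars
- gate_hinge (a point): middle of the gate's hinge line (along shaker y, 120 mm above the bench), far side. Axes are the gate's, equal to the shaker's when shut. Steel frame, z 0 to 8 mm: crossbar 304 mm long at x -67 to -103, tongue 36 mm wide in the middle out to x -163 mm, two side arms. To shut it, push the tongue's outer (z = 8 mm) face from behind, about 115 mm from the hinge line
- keeper (a point): keeper: steel stub 20 mm wide (y), 9 mm thick, standing 18 mm out of the tongue's outer face, 147 mm from the gate's hinge, leaning slightly to +x. Point 8 mm above that face, axes as the gate. The loop's bar belongs on its +x side (away from the latch), down on the tongue: bar centre 7 mm in x when tight, about 22 mm when slack, 4.5 mm below the point
- lever (a joint): latch lever, rad: 0 = thrown, lying flat, pointing to shaker -x; 2.0 = fully open, past upright, leaning towards the gate (start 1.8 to 2.0; stays where left). With the loop hooked it resists from about 1.0 down to 0.22, most near 0.7 (some 4 N at lever_push), then passes the toggle point and snaps to 0
- lever_hinge (a point): the lever's hinge axis (along shaker y), 136 mm above the bench, on top of the latch post. The axes are the lever's, equal to the shaker's at lever 0. The lever is a steel bar 26 mm wide, 6 mm thick, reaching to 71 mm from this axis along its own -x
- lever_push (a point): point on the lever's outer face (the face towards the gate when open, the upper one when thrown), 50 mm from its hinge: push here
- loop_pin (a point): the loop's hinge pin on the lever, 18 mm from the lever's hinge. The loop swings freely about it
- loop_bar (a point): middle of the crossbar of the latch's wire loop: 7 mm round steel, two legs 55 mm apart (62 mm outside) from the pin to the bar 73 mm away. Legs pass either side of lever, keeper and tongue, so it can be gripped across both legs from above. It starts leaning back, nearly upright, on a stop; pulled past upright it falls towards the gate. x axis from pin to bar
- stretch (a joint): elastic lengthening of the wire loop, m: 0 when slack, about 0.004 when hooked and the lever is thrown
- control: the fixed white control unit, 100 x 140 x 50 mm, with the dial on top; origin under its middle. Round the dial, on its white ring, are four black marks: three dashes and one big round dot (the third mark going clockwise)
- dial (a joint): dial angle, rad, grows clockwise seen from above. Detents at 0, 0.70 and 2.10 (dashes) and 1.40 (the big round dot); starts at or below 0.70 and turns no further than 2.15. Each detent takes about 0.09 N m to leave and pulls the dial in from about 0.3 rad either side
- dial_grip (a point): centre of the dial's grip bar, on the axis, 75 mm above the bench: black bar 50 mm long, 12 mm wide, 28 mm tall (61 to 89 mm above the bench). x axis along the bar to the end with the white pointer line
- beaker: bystander: glass beaker 76 mm across, 100 mm tall; origin at its underside
- bowl: bystander: steel bowl 120 mm across, 55 mm tall; origin at its underside
- bottle: bystander: amber bottle 60 mm across, 160 mm tall; origin at its underside
There are look-alikes about, which are no part of the job. Leave any red look-alike of the part that bears jar1_center alone. What is shaped like the part that bears jar2_center but purple is not meant.

How it is judged:
On the way, in this order (a step that is already met when the one before it is completed fails the run):
1. every jar stands upright in a nest of its own, the gate still open ((distance between jar0_center and nest0 below 0.014 m or distance between jar0_center and nest1 below 0.014 m or distance between jar0_center and nest2 below 0.014 m or distance between jar0_center and nest3 below 0.014 m) and angle between each of jar0_center, jar1_center, jar2_center, jar3_center's own z axis and vertical below 0.12 rad and (distance between jar1_center and nest0 below 0.014 m or distance between jar1_center and nest1 below 0.014 m or distance between jar1_center and nest2 below 0.014 m or distance between jar1_center and nest3 below 0.014 m) and (distance between jar2_center and nest0 below 0.014 m or distance between jar2_center and nest1 below 0.014 m or distance between jar2_center and nest2 below 0.014 m or distance between jar2_center and nest3 below 0.014 m) and (distance between jar3_center and nest0 below 0.014 m or distance between jar3_center and nest1 below 0.014 m or distance between jar3_center and nest2 below 0.014 m or distance between jar3_center and nest3 below 0.014 m) and value of joint gate above 1 rad), for 0.2 s.
2. the gate is shut over the jars (value of joint gate below 0.03 rad), for 0.2 s.
3. the loop lies hooked behind the keeper (value of joint gate below 0.03 rad and x of loop_bar in the frame of keeper between 0.003 and 0.035 m and z of loop_bar in the frame of keeper between -0.012 and 0.006 m), for 0.2 s.
4. the lever is thrown past its toggle point and holds the loop tight (x of loop_bar in the frame of keeper between 0.003 and 0.035 m and z of loop_bar in the frame of keeper between -0.012 and 0.006 m and value of joint lever below 0.08 rad and value of joint stretch above 0.0025 m), for 0.2 s.
5. the dial stands at the big round dot (value of joint dial between 1.28 and 1.52 rad), for 0.2 s.
At the end, for the whole second after the job is handed in: Every jar stands upright (within 7 deg) in a nest (within 14 mm of its point); gate under 0.03 rad; loop bar behind the keeper (3 to 35 mm), down at the tongue; lever under 0.08 rad, loop stretched over 2.5 mm; dial 1.28 to 1.52 rad (all of step 4 and all of step 5 and (distance between jar0_center and nest0 below 0.014 m or distance between jar0_center and nest1 below 0.014 m or distance between jar0_center and nest2 below 0.014 m or distance between jar0_center and nest3 below 0.014 m) and angle between each of jar0_center, jar1_center, jar2_center, jar3_center's own z axis and vertical below 0.12 rad and (distance between jar1_center and nest0 below 0.014 m or distance between jar1_center and nest1 below 0.014 m or distance between jar1_center and nest2 below 0.014 m or distance between jar1_center and nest3 below 0.014 m) and (distance between jar2_center and nest0 below 0.014 m or distance between jar2_center and nest1 below 0.014 m or distance between jar2_center and nest2 below 0.014 m or distance between jar2_center and nest3 below 0.014 m) and (distance between jar3_center and nest0 below 0.014 m or distance between jar3_center and nest1 below 0.014 m or distance between jar3_center and nest2 below 0.014 m or distance between jar3_center and nest3 below 0.014 m) and value of joint gate below 0.03 rad); the robot touches nothing.
It fails at once if the beaker is pushed more than 30 mm from its place (distance of beaker from where it was at the start of the episode above 0.03 m).
It fails at once if the bowl is pushed more than 30 mm from its place (distance of bowl from where it was at the start of the episode above 0.03 m).
It fails at once if the bottle is pushed more than 30 mm from its place (distance of bottle from where it was at the start of the episode above 0.03 m).
Of jar0, jar1, jar2, jar3 only 2 to 4 are there at a start; the rules pass over those that are not, and their reading is None.
At some moment in a run one of jar0, jar1, jar2, jar3 may be knocked a few centimetres aside while the robot is not near it.
It also fails if it takes over 208 s, if anything falls off the work surface, if the arm or the gripper's body presses on something with over 40 N, if the wrist force passes 120 N, or if a joint passes its speed limit or range.

## Working session

There is one attempt and no reset: what is moved stays moved. The work goes in short steps, Python scripts to look and compute and a tool call to move; the robot and the scene stay as the last step left them, time stands still between calls to the robot, and variables do not carry over. Pictures are saved under pics/ and viewed, on a budget of 14 in all, crops included, one or two more only if the job needs it, and the job is handed in when it is done.

Besides the shell and the picture viewer there is one more tool, called after ">>>" in YAML: its name, and indented under it one key for each argument. step_arm: Moves the arm, as the interface text tells. Its arguments: {"type":"object","properties":{"moves":{"type":"array"},"grip_force":{"type":"number"}},"required":["moves"]}

```bash
ls; mkdir -p pics; cat > h.py <<'E'
import numpy as np, cv2
from scipy.spatial.transform import Rotation as R
from station import ctrl, cams, finder
def img(n): return cams.get_image(n)
def rot(a):
    a=np.array(a,float)
    return R.from_matrix(a) if a.shape==(3,3) else (R.from_quat(a) if a.size==4 else R.from_rotvec(a))
def ray(I,uv):
    d=np.array([(uv[0]-I['cx'])/I['fx'],-(uv[1]-I['cy'])/I['fy'],-1.])
    return np.array(I['position']),rot(I['attitude']).apply(d)
def onz(I,uv,z):
    p,d=ray(I,uv); return p+d*(z-p[2])/d[2]
def proj(I,P):
    c=rot(I['attitude']).inv().apply(np.array(P)-I['position'])
    return np.array([I['cx']+I['fx']*c[...,0]/-c[...,2],I['cy']-I['fy']*c[...,1]/-c[...,2]]).T
def tri(Is,uvs):
    A=np.zeros((3,3));b=np.zeros(3)
    for I,u in zip(Is,uvs):
        p,d=ray(I,u);d/=np.linalg.norm(d);M=np.eye(3)-np.outer(d,d);A+=M;b+=M@p
    return np.linalg.solve(A,b)
def st():
    o=ctrl.get_obs(); print({k:np.round(o[k],4).tolist() for k in ('t','q','tool_pos','tool_rot','contact_force','opening')}); return o
def totool(P,o=None):
    o=o or ctrl.get_obs(); return rot(o['tool_rot']).inv().apply(np.array(P)-o['tool_pos'])*100
E
python3 - <<'E'
from h import *
st()
out=[]
for n in ('scene','top'):
    I=img(n);cv2.imwrite(f'pics/{n}0.png',I['pixels'])
    print(n,[I[k] for k in('fx','fy','cx','cy')],np.round(I['position'],3),I['attitude'],[k for k in I])
    for k in ['jar0_center','shaker','nest0','nest3','control','dial_grip','gate_hinge','keeper','lever_hinge','lever_push','loop_pin','loop_bar','beaker','bowl','bottle']:
        r=finder.tip_of(n,k); print(k,[(np.round(x['at'],1).tolist(),round(x['conf'],2)) for x in r[:7]])
E
```

```text
pics
{'t': 0.0, 'q': [-1.371, 0.0534, 1.6143, 0.0, 1.476, -0.119], 'tool_pos': [0.1958, -0.5929, 0.2471], 'tool_rot': [0.9726, 1.3449, -0.9703], 'contact_force': [-0.079, -0.1001, 0.2441], 'opening': 0.0854}
scene [388.47544207647763, 388.47544207647763, 276.0617846847923, 212.80329159814954] [ 0.876 -0.483  0.958] [0.54423762 0.22478314 0.71087734] ['pixels', 'fx', 'fy', 'cx', 'cy', 'position', 'attitude']
jar0_center [([208.5, 261.3], 0.42)]
shaker [([319.5, 216.4], 0.57), ([308.5, 169.1], 0.26)]
nest0 [([308.8, 233.5], 0.82), ([324.2, 219.1], 0.72), ([367.4, 184.2], 0.62), ([345.2, 197.0], 0.55), ([313.3, 162.4], 0.22)]
nest3 [([308.8, 233.5], 0.82), ([324.2, 219.1], 0.72), ([367.4, 184.2], 0.62), ([345.2, 197.0], 0.55), ([313.3, 162.4], 0.22)]
control [([341.8, 143.1], 0.66)]
dial_grip [([347.8, 126.7], 0.53), ([163.2, 380.6], 0.44)]
gate_hinge [([328.0, 219.9], 0.36)]
keeper [([374.7, 184.4], 0.74)]
lever_hinge [([303.6, 170.8], 0.51)]
lever_push [([311.8, 165.4], 0.71)]
loop_pin [([309.0, 170.5], 0.75)]
loop_bar [([300.5, 145.4], 0.43)]
beaker [([129.6, 326.0], 0.58), ([301.7, 
[... 388 characters left out ...]
.7)]
nest0 [([214.8, 168.9], 0.93), ([240.7, 169.5], 0.59), ([269.4, 172.3], 0.58), ([185.7, 165.3], 0.56)]
nest3 [([214.8, 168.9], 0.93), ([240.7, 169.5], 0.59), ([269.4, 172.3], 0.58), ([185.7, 165.3], 0.56)]
control [([136.0, 224.4], 0.91), ([332.3, 233.9], 0.44)]
dial_grip [([125.3, 221.2], 0.78), ([418.5, 187.0], 0.45), ([180.4, 165.5], 0.35)]
gate_hinge [([132.9, 222.7], 0.57)]
keeper [([222.9, 124.0], 0.79)]
lever_hinge [([219.5, 207.4], 0.6), ([239.8, 169.5], 0.52)]
lever_push [([219.2, 200.2], 0.51), ([216.3, 167.8], 0.42)]
loop_pin [([221.7, 206.2], 0.54)]
loop_bar [([214.9, 212.9], 0.59)]
beaker [([416.7, 239.2], 0.66)]
bowl [([420.5, 187.8], 0.75)]
bottle [([114.7, 156.4], 0.67)]
```

```bash
python3 - <<'E'
import cv2,numpy as np
a=cv2.imread('pics/scene0.png');b=cv2.imread('pics/top0.png')
cv2.imwrite('pics/s1.png',cv2.resize(a,(800,600),interpolation=3))
cv2.imwrite('pics/t1.png',cv2.resize(b,(800,600),interpolation=3))
E
```

```text
(no output)
```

View pics/s1.png

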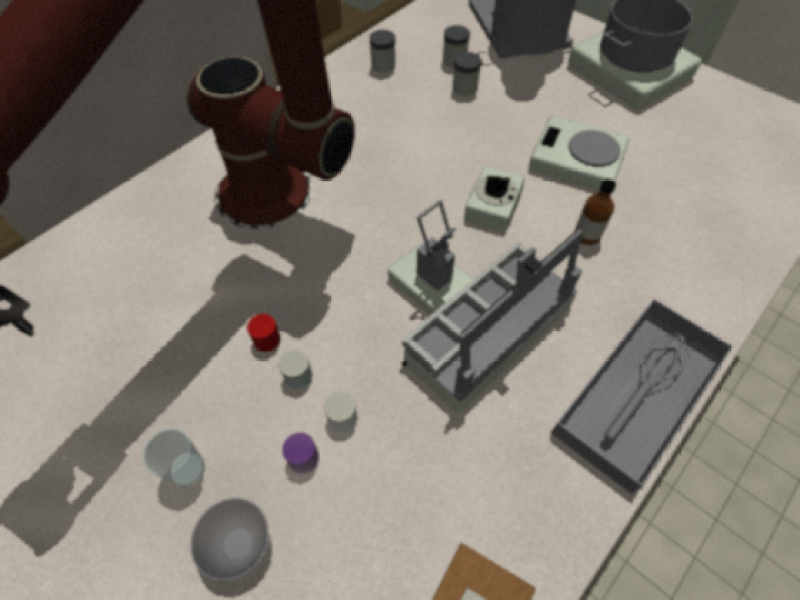

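View pics/t1.png

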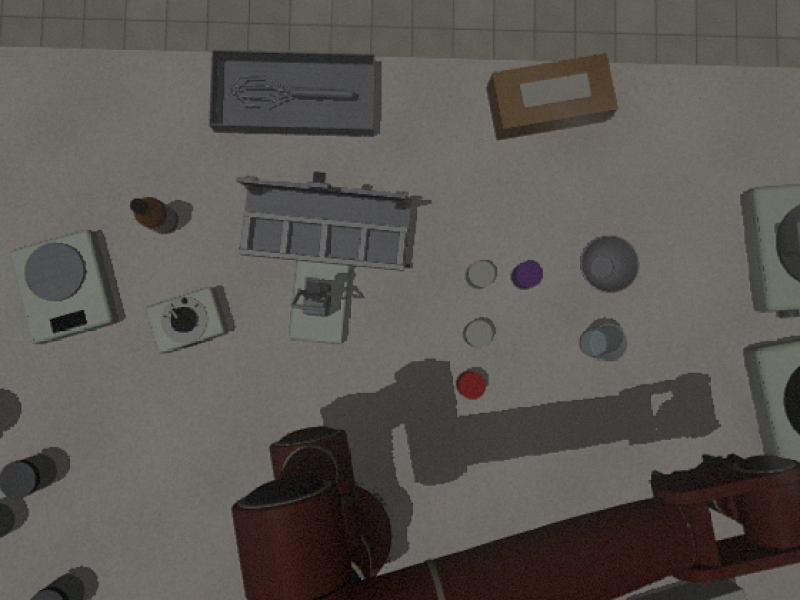

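Two white jars show: scene ≈(206,255),(238,286), top ≈(337,191),(335,233) in native pixels. A red and a purple look-alike are beside them. Gate and lever are open, and the dial points near a dash. I'll fit the shaker pose next.

```bash
cat > fit.py <<'E'
from h import *
from scipy.optimize import least_squares
def model(p):
    x,y,yaw,nx,hx,g,lx,lv,lp=p
    c,s=np.cos(yaw),np.sin(yaw)
    W=lambda a:np.array([x+c*a[0]-s*a[1],y+s*a[0]+c*a[1],a[2]])
    m={}
    for i,yy in enumerate((-.117,-.039,.039,.117)): m[f'nest{i}']=W((nx,yy,.087))
    G=lambda a,z:W((hx+a*np.cos(g)+z*np.sin(-g)*-1*1 if 0 else hx-abs(a)*np.cos(g)+z*np.sin(g),0,.12+abs(a)*np.sin(g)+z*np.cos(g)))
    m['keeper']=G(.147,.016)
    L=lambda a,z:W((lx-a*np.cos(lv)+z*np.sin(lv),0,.136+a*np.sin(lv)+z*np.cos(lv)))
    m['lever_hinge']=W((lx,0,.136)); m['lever_push']=L(.05,.003)
    pin=(lx-.018*np.cos(lv),0,.136+.018*np.sin(lv)); m['loop_pin']=W(pin)
    m['loop_bar']=W((pin[0]+.073*np.cos(lp),0,pin[2]+.073*np.sin(lp)))
    return m
E
python3 - <<'E'
from fit import *
Is={n:img(n) for n in('scene','top')}
obs=[]
for n in Is:
    for k in ['nest0','keeper','lever_hinge','lever_push','loop_pin','loop_bar']:
        r=finder.tip_of(n,k)
        for i,x in enumerate(r[:4] if k=='nest0' else r[:1]): obs.append((n,k,x['at'],x['conf']))
def res(p):
    m=model(p);o=[]
    for n,k,at,c in obs:
        if k=='nest0': d=min((proj(Is[n],m[f'nest{i}'])-at for i in range(4)),key=lambda d:d@d)
        else: d=proj(Is[n],m[k])-at
        o+=list(d*c)
    o+=[(p[3]-.058)*200,(p[4]-.143)*1000,(p[6]+.057)*500,(p[5]-1.5)*10,(p[7]-1.9)*20]
    return o
c0=onz(Is['top'],[227,169],.087);print(c0)
f=least_squares(res,[c0[0]-.058,c0[1],-.08,.058,.143,1.5,-.057,1.9,1.7],loss='soft_l1',f_scale=1.5)
print(np.round(f.x,4))
np.save('p.npy',f.x)
m=model(f.x)
for k in m: print(k,np.round(m[k],4),[np.round(proj(Is[n],m[k]),1).tolist() for n in Is])
print([(n,k,np.round(a,1).tolist()) for n,k,a,c in obs])
# jars
for n in Is:
    hsv=cv2.cvtColor(Is[n]['pixels'],cv2.COLOR_BGR2HSV)
    for z in finder.regions_of(n,'jar0_center'): 
        print(n,'jar',np.round(z['at'],1),round(z['conf'],2),z['region'].sum(), hsv[z['region']].mean(0).round(), np.round(onz(Is[n],z['at'],.04),3))
cs=onz(Is['top'],[336.7,191],.056),onz(Is['top'],[335.3,233],.056); print('top caps',np.round(cs,3))
print('scene caps',[np.round(onz(Is['scene'],u,.056),3) for u in([206,254],[238,285])])
for k,z in(('control',0),('dial_grip',.075)): print(k,[(n,np.round(onz(Is[n],finder.tip_of(n,k)[0]['at'],z),3)) for n in Is])
E
```

```text
[0.59417926 0.0407159  0.087     ]
[ 0.5411  0.0493 -0.0759  0.0577  0.143   1.4352 -0.0568  1.9217  2.0204]
nest0 [ 0.5898 -0.0717  0.087 ] [[305.5, 234.8], [266.6, 171.5]]
nest1 [0.5957 0.006  0.087 ] [[326.1, 217.0], [239.2, 168.8]]
nest2 [0.6016 0.0838 0.087 ] [[345.5, 200.2], [211.9, 166.1]]
nest3 [0.6075 0.1616 0.087 ] [[363.9, 184.3], [184.5, 163.4]]
keeper [0.6796 0.0388 0.2678] [[372.9, 185.2], [222.6, 123.7]]
lever_hinge [0.4845 0.0536 0.136 ] [[306.2, 173.0], [219.6, 206.3]]
lever_push [0.5044 0.0521 0.1819] [[312.7, 166.2], [218.7, 197.6]]
loop_pin [0.4906 0.0531 0.1529] [[308.2, 170.3], [219.2, 203.6]]
loop_bar [0.459  0.0555 0.2186] [[300.6, 146.9], [215.3, 214.2]]
[('scene', 'nest0', [307.3, 233.9]), ('scene', 'nest0', [329.0, 218.1]), ('scene', 'nest0', [345.9, 200.7]), ('scene', 'nest0', [365.2, 186.3]), ('scene', 'keeper', [376.3, 182.7]), ('scene', 'lever_hinge', [305.4, 172.0]), ('scene', 'lever_push', [313.8, 166.1]), ('scene', 'loop_pin', [364.2, 184.1]), ('scene', 'loop_bar', [299.2, 146.6]), ('top', 'nest0', [241.2, 169.7]), ('top', 'nest0', [183.4, 165.2]), ('top', 'nest0', [270.0, 172.1]), ('top', 'nest0', [213.3, 165.6]), ('top', 'keeper', [224.3, 124.5]), ('top', 'lever_hinge', [217.6, 206.8]), ('top', 'lever_push', [221.4, 198.7]), ('top', 'loop_pin', [183.4, 162.3]), ('top', 'loop_bar', [214.1, 213.1])]
scene jar [344.4 130.6] 0.57 184 [65. 91. 26.] [0.419 0.334 0.04 ]
top jar [422.8 240. ] 0.5 763 [79. 17. 81.] [ 0.405 -0.533  0.04 ]
top caps [[ 0.542 -0.277  0.056]
 [ 0.42  -0.274  0.056]]
scene caps [array([ 0.423, -0.273,  0.056]), array([ 0.546, -0.278,  0.056])]
control [('scene', array([0.435, 0.318, 0.   ])), ('top', array([0.434, 0.332, 0.   ]))]
dial_grip [('scene', array([ 0.556, -0.288,  0.075])), ('top', array([0.439, 0.329, 0.075]))]
```

```bash
python3 - <<'E'
from h import *
o=st(); print(rot(o['tool_rot']).as_matrix().round(3), ctrl.tcp_to_tips)
for P in ([.421,-.274,.047],[.544,-.277,.047]): print(totool(P,o).round(2))
I=img('wrist'); print(I['position'],rot(I['attitude']).as_matrix().round(2),I['fx'],I['cx'],I['cy'])
E
```

```text
{'t': 2.6, 'q': [-1.371, 0.0527, 1.6129, 0.0, 1.476, -0.119], 'tool_pos': [0.1959, -0.5935, 0.2483], 'tool_rot': [0.9712, 1.3433, -0.9712], 'contact_force': [-0.0805, -0.8485, 0.0793], 'opening': 0.0857}
[[ 0.     0.95   0.313]
 [-0.     0.313 -0.95 ]
 [-1.     0.     0.   ]] 0.017
[ 20.13  31.39 -23.28]
[ 20.13  42.98 -19.14]
[ 0.26510085 -0.57103869  0.37435878] [[ 0.31  0.91  0.27]
 [-0.95  0.3   0.09]
 [-0.   -0.29  0.96]] 309.79675768795596 279.5172610616344 208.2349292653835
```

>>> step_arm:
  moves:
    - [[4.8,31.4,-23.3],[-72,0,0],1]
    - [[4.8,31.4,-23.3],[-72,0,0],1]
    - [[4.8,31.4,-23.3],[-72,0,0],1]
    - [[4.8,31.4,-23.3],[-72,0,0],1]
    - [[4.8,31.4,-23.3],[-72,0,0],1]
    - [[4.8,31.4,-23.3],[-72,0,0],1]
    - [[4.8,31.4,-23.3],[-72,0,0],1]
    - [[4.8,31.4,-23.3],[-72,0,0],1]
    - [[4.8,31.4,-23.3],[-72,0,0],1]
    - [[4.8,31.4,-23.3],[-72,0,0],1]

```text
t: 3.48
tool_pos: [0.4226, -0.2701, 0.1998]
tool_rot: [-0.005, 1.57, 0.007]
contact_force: [0.2, 0.1, -0.0]
opening: 0.0856
```

```bash
cat > look.py <<'E'
from h import *
import sys
o=st(); M=rot(o['tool_rot']).as_matrix(); print(M.round(3).tolist())
I=img('wrist'); cv2.imwrite(f'pics/{sys.argv[1]}.png',I['pixels'])
for k in ('jar0_center','nest0'):
    zz=.028 if k[0]=='j' else .087
    for r in finder.tip_of('wrist',k)[:6]: print(k,np.round(r['at']),round(r['conf'],2),np.round(onz(I,r['at'],zz),4))
def caps(I,z):
    h=cv2.cvtColor(I['pixels'],cv2.COLOR_BGR2HSV)
    return h
E
python3 look.py w1
```

```text
{'t': 3.4833, 'q': [-0.7181, -0.2138, 1.946, 0.0016, 1.4102, -0.7258], 'tool_pos': [0.4226, -0.2701, 0.1998], 'tool_rot': [-0.0046, 1.5703, 0.0071], 'contact_force': [0.1584, 0.1404, -0.0245], 'opening': 0.0856}
[[0.0, -0.007, 1.0], [0.002, 1.0, 0.007], [-1.0, 0.002, 0.001]]
```

View pics/w1.png

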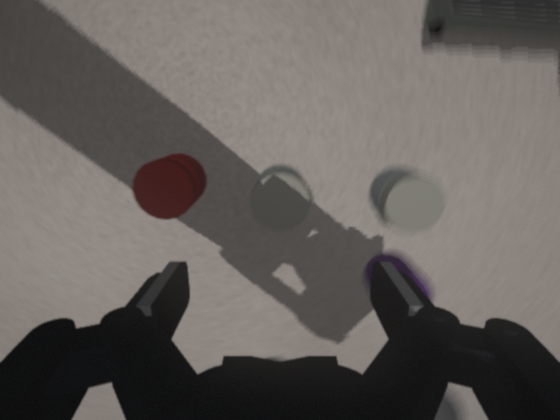

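Wrist view: jar B's cap is at (281,200), jar A's at (414,204), the red look-alike at (168,186), and purple is partly hidden near (400,275).

```bash
python3 - <<'E'
from h import *
I=img('wrist')
for u in([281,200],[414,204],[168,186]): print(onz(I,u,.056).round(4))
hs=I['position'];print(hs)
for n,u in(('scene',[206,254]),('scene',[238,285]),('top',[335.3,233]),('top',[336.7,191])): pass
S,T=img('scene'),img('top')
for J in (S,T): 
  print([proj(J,onz(I,u,.056)).round(1) for u in([281,200],[414,204])])
print(totool([.421,-.274,.047]))
cv2.imwrite('pics/c2.png',np.hstack([cv2.resize(S['pixels'][210:330,100:280],(540,360)),cv2.resize(T['pixels'][120:320,270:470],(260,260)).repeat(1,0)[:260].copy() if 0 else cv2.resize(T['pixels'][150:270,270:356],(258,360))]))
E
```

```text
[ 0.4224 -0.2734  0.056 ]
[ 0.543  -0.2773  0.056 ]
[ 0.3217 -0.2604  0.056 ]
[ 0.42116685 -0.19991985  0.32620812]
[array([205.6, 253.8]), array([237.2, 283.9])]
[array([335.1, 232.1]), array([336.9, 190.6])]
[15.36654865  0.09496014  0.02808669]
```

View pics/c2.png

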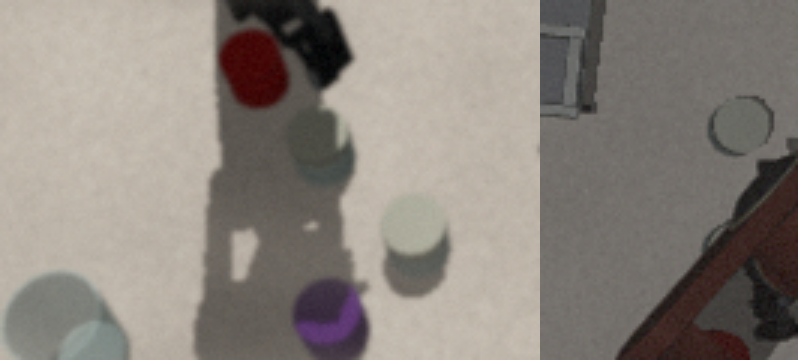

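>>> step_arm:
  moves:
    - [[4,0.1,0],[0,0,0],1]
    - [[8,0.1,0],[0,0,0],1]
    - [[11,0.1,0],[0,0,0],1]
    - [[13,0.1,0],[0,0,0],1]
    - [[15.2,0.1,0],[0,0,0],1]
    - [[15.2,0.1,0],[0,0,0],1]
    - [[15.2,0.1,0],[0,0,0],0.3]
    - [[15.2,0.1,0],[0,0,0],0.3]
    - [[15.2,0.1,0],[0,0,0],0.3]
    - [[15.2,0.1,0],[0,0,0],0.3]
  grip_force: 40

```text
t: 4.62
tool_pos: [0.422, -0.2755, 0.0512]
tool_rot: [0.001, 1.567, -0.007]
contact_force: [-1.2, -0.9, 3.7]
opening: 0.0535
```

```bash
python3 - <<'E'
from h import *
o=st()
m=np.load('p.npy')
for n in((.5898,-.0717),(.6075,.1616)): print(totool([*n,.30],o).round(2),totool([*n,.105],o).round(2))
E
```

```text
{'t': 4.6167, 'q': [-0.7258, -0.0258, 2.0449, -0.0008, 1.1173, -0.7203], 'tool_pos': [0.422, -0.2755, 0.0512], 'tool_rot': [0.0009, 1.5673, -0.0072], 'contact_force': [-1.2308, -0.9031, 3.7192], 'opening': 0.0535}
[-24.91  20.37  16.76] [-5.41 20.45 16.7 ]
[-25.    43.71  18.41] [-5.5  43.79 18.35]
```

>>> step_arm:
  moves:
    - [[-4,0,0],[0,0,0],0.3]
    - [[-8,0,0],[0,0,0],0.3]
    - [[-12,1,0.5],[2,0,0],0.3]
    - [[-16,3,1.5],[2,0,0],0.3]
    - [[-20,5,2.5],[4.3,0,0],0.3]
    - [[-23,7,4],[4.3,0,0],0.3]
    - [[-25,10,5],[4.3,0,0],0.3]
    - [[-26,13,6.5],[4.3,0,0],0.3]
    - [[-27,16.5,8],[4.3,0,0],0.3]
    - [[-27,20,9],[4.3,0,0],0.3]

```text
t: 5.45
tool_pos: [0.5137, -0.0736, 0.3251]
tool_rot: [0.059, 1.559, -0.068]
contact_force: [0.4, 0.3, -1.2]
opening: 0.0541
```

>>> step_arm:
  moves:
    - [[0,3,1.5],[0,0,0],0.3]
    - [[0,6,2.5],[0,0,0],0.3]
    - [[0,9,3.5],[0,0,0],0.3]
    - [[0,12,4.5],[0,0,0],0.3]
    - [[0,15,5.5],[0,0,0],0.3]
    - [[0,18,6.5],[0,0,0],0.3]
    - [[0,20,7.5],[0,0,0],0.3]
    - [[0,22,8.5],[0,0,0],0.3]
    - [[0,22.5,9],[0,0,0],0.3]
    - [[0,22.5,9],[0,0,0],0.3]

```text
t: 6.28
tool_pos: [0.622, 0.1445, 0.3251]
tool_rot: [0.057, 1.559, -0.066]
contact_force: [-0.5, -0.3, -2.4]
opening: 0.0536
```

```bash
python3 look.py w2; python3 - <<'E'
from h import *
print(totool([.6075,.1616,.110]).round(2))
E
```

```text
{'t': 6.2833, 'q': [0.1148, 0.045, 1.4942, -0.0072, 1.5923, 0.1934], 'tool_pos': [0.622, 0.1445, 0.3251], 'tool_rot': [0.0574, 1.5589, -0.0662], 'contact_force': [-0.4589, -0.3128, -2.4358], 'opening': 0.0536}
[[0.011, 0.079, 0.997], [-0.006, 0.997, -0.079], [-1.0, -0.005, 0.011]]
jar0_center [163. 276.] 0.43 [ 0.4349 -0.0035  0.028 ]
nest0 [269. 332.] 0.92 [ 0.5917 -0.0727  0.087 ]
nest0 [264. 166.] 0.89 [0.6073 0.1604 0.087 ]
[21.49  1.91 -1.76]
```

View pics/w2.png

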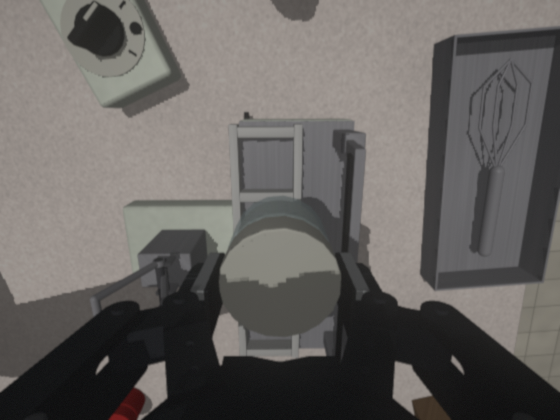

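Wrist view: jar held at (280,270). Nest 3's cell is at (267,163), and finder's nest 3 and nest 0 agree with the fit to about 1.5 mm. Dial at upper left, dot at (136,28).

>>> step_arm:
  moves:
    - [[0,1.7,-1.8],[0,0,0],0.3]
    - [[0,1.7,-1.8],[0,0,0],0.3]
    - [[4,1.7,-1.8],[0,0,0],0.3]
    - [[8,1.7,-1.8],[0,0,0],0.3]
    - [[12,1.7,-1.8],[0,0,0],0.3]
    - [[14,1.7,-1.8],[0,0,0],0.3]
    - [[15.5,1.7,-1.8],[0,0,0],0.3]
    - [[16,1.7,-1.8],[0,0,0],0.3]
    - [[16,1.7,-1.8],[0,0,0],0.3]
    - [[16,1.7,-1.8],[0,0,0],0.3]

```text
t: 7.27
tool_pos: [0.6069, 0.1593, 0.1662]
tool_rot: [0.06, 1.557, -0.069]
contact_force: [0.1, 1.1, -1.6]
opening: 0.0535
```

```bash
python3 - <<'E'
from h import *
o=st();print(totool([.6075,.1597,.111]).round(2)); print(rot(o['tool_rot']).as_matrix().round(3).tolist())
E
```

```text
{'t': 7.2667, 'q': [0.1415, 0.1144, 1.6876, -0.0082, 1.3285, 0.2257], 'tool_pos': [0.6069, 0.1593, 0.1662], 'tool_rot': [0.0599, 1.5574, -0.069], 'contact_force': [0.0722, 1.1447, -1.6355], 'opening': 0.0535}
[ 5.52  0.07 -0.02]
[[0.012, 0.082, 0.997], [-0.006, 0.997, -0.082], [-1.0, -0.005, 0.013]]
```

>>> step_arm:
  moves:
    - [[2,0,0],[0,0,0],0.3]
    - [[4,0,0],[0,0,0],0.3]
    - [[4.8,0,0],[0,0,0],0.3]
    - [[5.2,0,0],[0,0,0],0.3]
    - [[5.5,0,0],[0,0,0],0.3]
    - [[5.5,0,0],[0,0,0],0.3]
    - [[5.5,0,0],[0,0,0],0.3]
    - [[5.5,0,0],[0,0,0],0.3]
    - [[5.5,0,0],[0,0,0],0.3]
    - [[5.5,0,0],[0,0,0],0.3]

```text
t: 8.1
tool_pos: [0.608, 0.1591, 0.112]
tool_rot: [0.06, 1.556, -0.069]
contact_force: [0.3, -1.0, -1.9]
opening: 0.0537
```

>>> step_arm:
  moves:
    - [[0.2,0,0],[0,0,0],0.3]
    - [[0.2,0,0],[0,0,0],0.3]
    - [[0.2,0,0],[0,0,0],0.9]
    - [[0.2,0,0],[0,0,0],0.9]
    - [[0.2,0,0],[0,0,0],0.9]
    - [[0.2,0,0],[0,0,0],0.9]
    - [[-3,0,0],[0,0,0],0.9]
    - [[-7,0,0],[0,0,0],0.9]
    - [[-11,0,0],[0,0,0],0.9]
    - [[-15,0,0],[0,0,0],0.9]

```text
t: 8.93
tool_pos: [0.6055, 0.1599, 0.2633]
tool_rot: [0.06, 1.557, -0.069]
contact_force: [0.9, -0.0, 0.2]
opening: 0.0768
```

```bash
python3 look.py w3; python3 - <<'E'
from h import *
print(totool([.543,-.279,.30]).round(2)); cv2.imwrite('pics/top3.png',img('top')['pixels'])
I=img('scene'); cv2.imwrite('pics/sc3.png',I['pixels'])
E
```

```text
{'t': 8.9333, 'q': [0.1428, 0.0409, 1.6001, -0.008, 1.4891, 0.2257], 'tool_pos': [0.6055, 0.1599, 0.2633], 'tool_rot': [0.0599, 1.5571, -0.069], 'contact_force': [0.9493, -0.0487, 0.1705], 'opening': 0.0768}
[[0.013, 0.082, 0.997], [-0.006, 0.997, -0.082], [-1.0, -0.005, 0.013]]
nest0 [281. 322.] 0.75 [0.5961 0.0051 0.087 ]
nest0 [282. 260.] 0.62 [0.6033 0.0822 0.087 ]
[ -3.14 -44.33  -2.83]
```

View pics/w3.png

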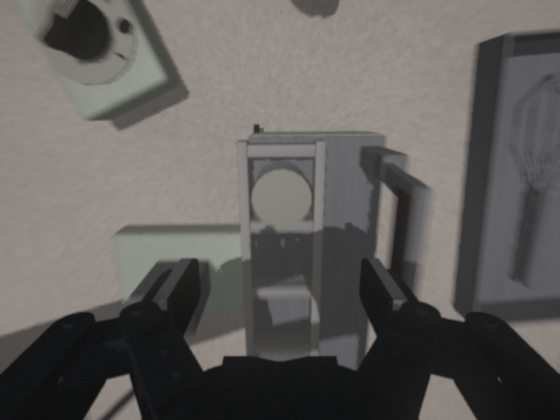

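Jar stands in nest 3, cap at (282,196), centred. On to jar A.

>>> step_arm:
  moves:
    - [[-3,0,-1],[0,0,0],1]
    - [[-5,-2,-3],[0,0,0],1]
    - [[-5,-6,-3.5],[0,0,0],1]
    - [[-5,-10,-3.5],[0,0,0],1]
    - [[-5,-14,-3.5],[0,0,0],1]
    - [[-5,-18,-3.5],[0,0,0],1]
    - [[-5,-22,-3.5],[0,0,0],1]
    - [[-4,-26,-3],[0,0,0],1]
    - [[-2,-30,-3],[0,0,0],1]
    - [[0,-34,-3],[0,0,0],1]

```text
t: 10.02
tool_pos: [0.5474, -0.1727, 0.2632]
tool_rot: [0.061, 1.558, -0.068]
contact_force: [1.1, -0.3, -0.4]
opening: 0.0855
```

>>> step_arm:
  moves:
    - [[2,-3.5,0],[0,0,0],1]
    - [[4,-7,0],[0,0,0],1]
    - [[6,-10,0],[0,0,0],1]
    - [[6,-10,0],[0,0,0],1]
    - [[6,-10,0],[0,0,0],1]
    - [[6,-10,0],[0,0,0],1]
    - [[6,-10,0],[0,0,0],1]
    - [[6,-10,0],[0,0,0],1]
    - [[6,-10,0],[0,0,0],1]
    - [[6,-10,0],[0,0,0],1]

```text
t: 10.85
tool_pos: [0.5404, -0.272, 0.2045]
tool_rot: [0.059, 1.557, -0.068]
contact_force: [0.4, -0.3, 0.3]
opening: 0.0852
```

```bash
python3 look.py w4; python3 - <<'E'
from h import *
I=img('wrist'); print(proj(I,np.array([[.543,-.277,.056],[.543,-.277,0]])))
h=cv2.cvtColor(I['pixels'],cv2.COLOR_BGR2HSV); u=proj(I,np.array([.543,-.277,.056])).astype(int)
g=cv2.GaussianBlur(cv2.cvtColor(I['pixels'],cv2.COLOR_BGR2GRAY),(5,5),0)
c=cv2.HoughCircles(g,3,1.5,30,param1=80,param2=.5,minRadius=22,maxRadius=45)
if c is not None:
  for q in c[0][:6]: print(q, onz(I,q[:2],.056).round(4), h[int(q[1]),int(q[0])])
print(totool([.543,-.277,.051]))
E
```

```text
{'t': 10.85, 'q': [-0.5901, 0.0276, 1.7128, 0.002, 1.3876, -0.5093], 'tool_pos': [0.5404, -0.272, 0.2045], 'tool_rot': [0.0595, 1.5572, -0.0679], 'contact_force': [0.4029, -0.3235, 0.319], 'opening': 0.0852}
[[0.012, 0.081, 0.997], [-0.006, 0.997, -0.081], [-1.0, -0.005, 0.013]]
[[281.48882954 202.11264816]
 [280.53355829 188.09628038]]
[290.25 291.75  27.1 ] [ 0.5442 -0.3713  0.056 ] [138 126  83]
[321.75 191.25  32.35] [ 0.5804 -0.2699  0.056 ] [ 23  19 122]
[ 39.75 194.25  38.95] [ 0.3262 -0.2509  0.056 ] [  1 160  59]
[359.25 276.75  44.05] [ 0.6138 -0.3606  0.056 ] [13 23 79]
[164.25 296.25  24.7 ] [ 0.4175 -0.365   0.056 ] [ 0  9 28]
[395.25 297.75  25.45] [ 0.6503 -0.3879  0.056 ] [ 0 16 31]
[15.29459094 -0.36529783  0.1537016 ]
```

View pics/w4.png

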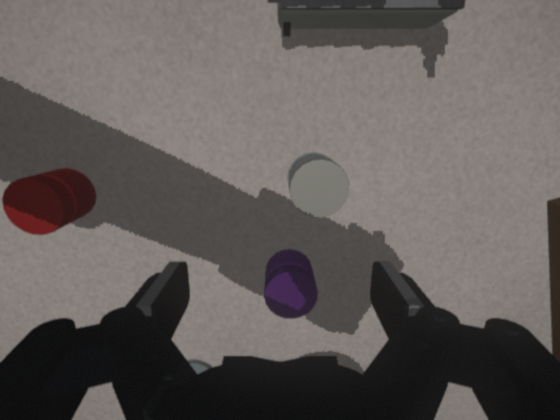

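The jar has been knocked aside: its cap is now at (320,187), purple at (290,290).

```bash
python3 - <<'E'
from h import *
I=img('wrist'); p=onz(I,[320,187],.056); print(p)
T=img('top'); print(proj(T,p)); print(proj(img('scene'),p))
print(totool([p[0],p[1],.051]))
g=I['pixels'].max(2); m=((g>100)&(np.ptp(I['pixels'].astype(int),axis=2)<30)).astype(np.uint8)[140:235,270:370]
h=cv2.cvtColor(I['pixels'],cv2.COLOR_BGR2HSV); print(h[187,320],h[187,380],h[240,420])
E
```

```text
[ 0.57882287 -0.26585623  0.056     ]
[333.12676997 178.22831408]
[250.81834761 289.78706875]
[15.30848886  1.05958853  3.64815313]
[ 27  19 123] [ 10  22 140] [ 14  21 133]
```

>>> step_arm:
  moves:
    - [[2,1,3.6],[0,0,0],1]
    - [[5,1,3.6],[0,0,0],1]
    - [[9,1,3.6],[0,0,0],1]
    - [[12,1,3.6],[0,0,0],1]
    - [[14,1,3.6],[0,0,0],1]
    - [[15.3,1,3.6],[0,0,0],1]
    - [[15.3,1,3.6],[0,0,0],0.3]
    - [[15.3,1,3.6],[0,0,0],0.3]
    - [[15.3,1,3.6],[0,0,0],0.3]
    - [[15.3,1,3.6],[0,0,0],0.3]

```text
t: 12.03
tool_pos: [0.5798, -0.2673, 0.0537]
tool_rot: [0.059, 1.555, -0.07]
contact_force: [0.1, -1.0, -1.5]
opening: 0.0536
```

>>> step_arm:
  moves:
    - [[0,0,0],[0,0,0],0.3]
    - [[-3,0,0],[0,0,0],0.3]
    - [[-6,0,0],[0,0,0],0.3]
    - [[-9,0,0],[0,0,0],0.3]
    - [[-12,0,0],[0,0,0],0.3]
    - [[-14,3,0],[0,0,0],0.3]
    - [[-15,6,0],[0,0,0],0.3]
    - [[-15,10,0.3],[0,0,0],0.3]
    - [[-15,14,0.7],[0,0,0],0.3]
    - [[-15,17,1],[0,0,0],0.3]

```text
t: 12.87
tool_pos: [0.602, -0.0952, 0.2044]
tool_rot: [0.059, 1.552, -0.069]
contact_force: [0.5, -0.1, -2.7]
opening: 0.0535
```

```bash
python3 look.py w5;  python3 - <<'E'
from h import *
print(totool([.5905,-.0725,.111]).round(2))
E
```

```text
{'t': 12.8667, 'q': [-0.2779, 0.0351, 1.7052, -0.0022, 1.3822, -0.1956], 'tool_pos': [0.602, -0.0952, 0.2044], 'tool_rot': [0.0591, 1.5519, -0.0693], 'contact_force': [0.5351, -0.1395, -2.7232], 'opening': 0.0535}
[[0.018, 0.082, 0.996], [-0.007, 0.997, -0.082], [-1.0, -0.006, 0.018]]
nest0 [261.  75.] 0.71 [0.5986 0.0055 0.087 ]
nest0 [262. 182.] 0.58 [ 0.5916 -0.0735  0.087 ]
[ 9.24  2.28 -1.48]
```

>>> step_arm:
  moves:
    - [[0,2.2,-1.4],[0,0,0],0.3]
    - [[0,2.2,-1.4],[0,0,0],0.3]
    - [[0,2.2,-1.4],[0,0,0],0.3]
    - [[2,2.2,-1.4],[0,0,0],0.3]
    - [[4,2.2,-1.4],[0,0,0],0.3]
    - [[5.5,2.2,-1.4],[0,0,0],0.3]
    - [[7,2.2,-1.4],[0,0,0],0.3]
    - [[8,2.2,-1.4],[0,0,0],0.3]
    - [[8.7,2.2,-1.4],[0,0,0],0.3]
    - [[8.9,2.2,-1.4],[0,0,0],0.3]

```text
t: 13.85
tool_pos: [0.5906, -0.0741, 0.1131]
tool_rot: [0.057, 1.555, -0.068]
contact_force: [0.3, 0.2, -1.5]
opening: 0.0534
```

>>> step_arm:
  moves:
    - [[0,0,0],[0,0,0],0.3]
    - [[0.1,0,0],[0,0,0],0.3]
    - [[0.1,0,0],[0,0,0],0.3]
    - [[0.1,0,0],[0,0,0],0.9]
    - [[0.1,0,0],[0,0,0],0.9]
    - [[0.1,0,0],[0,0,0],0.9]
    - [[0.1,0,0],[0,0,0],0.9]
    - [[-4,0,0],[0,0,0],0.9]
    - [[-8,0,0],[0,0,0],0.9]
    - [[-12,0,0],[0,0,0],0.9]

```text
t: 14.68
tool_pos: [0.5882, -0.073, 0.2338]
tool_rot: [0.057, 1.557, -0.068]
contact_force: [2.0, -0.6, 0.8]
opening: 0.0771
```

>>> step_arm:
  moves:
    - [[-3,-3,-1],[0,0,0],0.5]
    - [[-5,-6,-3],[0,0,0],0.3]
    - [[-5,-9,-4],[0,0,0],0]
    - [[-5,-12,-4],[0,0,0],0]
    - [[-5,-12,-4],[0,0,0],0]
    - [[-5,-12,-4],[0,0,0],0]
    - [[-5,-12,-4],[0,0,0],0]
    - [[-5,-12,-4],[0,0,0],0]
    - [[-5,-12,-4],[0,0,0],0]
    - [[-5,-12,-4],[0,0,0],0]

```text
t: 15.52
tool_pos: [0.5383, -0.1881, 0.2838]
tool_rot: [0.056, 1.557, -0.067]
contact_force: [0.7, 0.1, -0.4]
opening: -0.0001
```

```bash
python3 look.py w6;  python3 - <<'E'
from fit import *
a=[cv2.resize(img(n)['pixels'][y:y+180,x:x+240],(800,600) if 0 else (400,300),interpolation=3) for n,x,y in(('wrist',160,0),('top',150,100),('scene',220,120))]
w=cv2.resize(cv2.imread('pics/w6.png'),(400,300))
cv2.imwrite('pics/m6.png',np.vstack([np.hstack([w,a[0]]),np.hstack(a[1:])]))
Is={n:img(n) for n in('scene','top')}
for k in('gate_hinge','keeper','lever_hinge','lever_push','loop_pin','loop_bar','dial_grip'):
  print(k,{n:[(np.round(r['at'],1).tolist(),round(r['conf'],2)) for r in finder.tip_of(n,k)[:2]] for n in Is})
m=model(np.load('p.npy'))
for k in m: print(k,[np.round(proj(Is[n],m[k]),1).tolist() for n in Is])
E
```

```text
{'t': 15.5167, 'q': [-0.4664, -0.1052, 1.709, -0.0007, 1.5235, -0.388], 'tool_pos': [0.5383, -0.1881, 0.2838], 'tool_rot': [0.0562, 1.5571, -0.0666], 'contact_force': [0.6924, 0.1371, -0.3627], 'opening': -0.0001}
[[0.013, 0.078, 0.997], [-0.007, 0.997, -0.078], [-1.0, -0.006, 0.013]]
gate_hinge {'scene': [], 'top': [([219.2, 208.9], 0.39)]}
keeper {'scene': [([375.5, 182.3], 0.82), ([319.9, 217.0], 0.64)], 'top': [([225.3, 123.7], 0.73), ([270.0, 176.4], 0.47)]}
lever_hinge {'scene': [], 'top': [([219.3, 208.2], 0.71), ([184.3, 164.6], 0.34)]}
lever_push {'scene': [([309.6, 165.9], 0.6)], 'top': [([220.9, 199.4], 0.77)]}
loop_pin {'scene': [([306.4, 169.5], 0.52)], 'top': [([222.9, 201.5], 0.48), ([131.8, 222.5], 0.31)]}
loop_bar {'scene': [([297.4, 144.5], 0.58), ([165.1, 381.8], 0.56)], 'top': [([216.8, 210.6], 0.41)]}
dial_grip {'scene': [([347.3, 126.4], 0.77)], 'top': [([125.9, 221.7], 0.75), ([211.4, 164.0], 0.4)]}
nest0 [[305.5, 234.8], [266.6, 171.5]]
nest1 [[326.1, 217.0], [239.2, 168.8]]
nest2 [[345.5, 200.2], [211.9, 166.1]]
nest3 [[363.9, 184.3], [184.5, 163.4]]
keeper [[372.9, 185.2], [222.6, 123.7]]
lever_hinge [[306.2, 173.0], [219.6, 206.3]]
lever_push [[312.7, 166.2], [218.7, 197.6]]
loop_pin [[308.2, 170.3], [219.2, 203.6]]
loop_bar [[300.6, 146.9], [215.3, 214.2]]
```

View pics/m6.png

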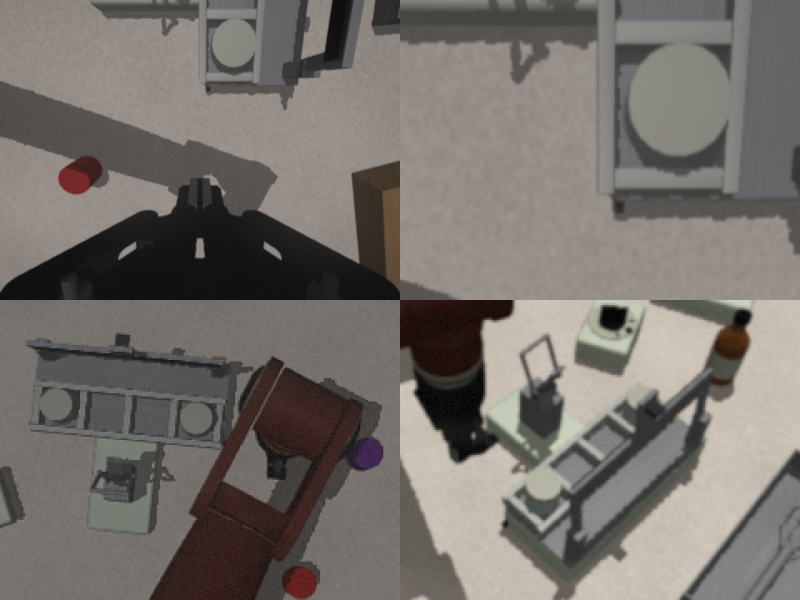

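Both jars sit centred in nests 0 and 3 and the gate is still open. Now shutting the gate: closed fingers behind the crossbar, 75 mm to the side so the body clears the tongue.

```bash
cat >> fit.py <<'E'
P=np.load('p.npy') if __import__('os').path.exists('p.npy') else None
def W(a,p=None):
    p=P if p is None else p
    c,s=np.cos(p[2]),np.sin(p[2]); return np.array([p[0]+c*a[0]-s*a[1],p[1]+s*a[0]+c*a[1],a[2]])
E
python3 - <<'E'
from fit import *
st()
for a in((.175,-.075,.284),(.175,-.075,.217),(.105,-.075,.217),(.09,-.075,.215)): print(W(a).round(4),totool(W(a)).round(2))
E
```

```text
{'t': 16.6167, 'q': [-0.468, -0.1054, 1.7088, -0.0008, 1.5234, -0.3881], 'tool_pos': [0.5381, -0.189, 0.284], 'tool_rot': [0.0572, 1.5568, -0.068], 'contact_force': [0.3375, 0.7254, -0.0625], 'opening': 0.0002}
[ 0.7099 -0.0388  0.284 ] [ 0.11 16.35 15.93]
[ 0.7099 -0.0388  0.217 ] [ 6.81 16.39 15.84]
[ 0.6401 -0.0335  0.217 ] [ 6.72 16.37  8.84]
[ 0.6251 -0.0323  0.215 ] [ 6.9  16.36  7.34]
```

>>> step_arm:
  moves:
    - [[-3,0,4],[0,0,0],0]
    - [[-3,0,8],[0,0,0],0]
    - [[-3,0,12],[0,0,0],0]
    - [[-3,2,15.5],[0,0,0],0]
    - [[-3,6,16],[0,0,0],0]
    - [[-3,10,16],[0,0,0],0]
    - [[-3,14,16],[0,0,0],0]
    - [[-3,16.4,16],[0,0,0],0]
    - [[-1,16.4,16],[0,0,0],0]
    - [[1,16.4,16],[0,0,0],0]

```text
t: 17.45
tool_pos: [0.7119, -0.0362, 0.277]
tool_rot: [0.054, 1.552, -0.066]
contact_force: [-0.1, -0.1, -0.5]
opening: 0.0002
```

```bash
python3 - <<'E'
from fit import *
st()
for a in((.175,-.075,.217),(.10,-.075,.217)): print(W(a).round(4),totool(W(a)).round(2))
E
```

```text
{'t': 17.45, 'q': [-0.1531, 0.2308, 1.3695, -0.0053, 1.5231, -0.0763], 'tool_pos': [0.7119, -0.0362, 0.277], 'tool_rot': [0.0543, 1.5524, -0.0657], 'contact_force': [-0.115, -0.1025, -0.5353], 'opening': 0.0002}
[ 0.7099 -0.0388  0.217 ] [ 6.   -0.23 -0.29]
[ 0.6351 -0.0331  0.217 ] [ 5.87 -0.24 -7.79]
```

>>> step_arm:
  moves:
    - [[2,-0.2,0],[0,0,0],0]
    - [[4,-0.2,0],[0,0,0],0]
    - [[6,-0.2,-0.3],[0,0,0],0]
    - [[6,-0.2,-1],[0,0,0],0]
    - [[6,-0.2,-1.6],[0,0,0],0]
    - [[6,-0.2,-2.2],[0,0,0],0]
    - [[6,-0.2,-2.8],[0,0,0],0]
    - [[6,-0.2,-3.4],[0,0,0],0]
    - [[6,-0.2,-4],[0,0,0],0]
    - [[6,-0.2,-4.6],[0,0,0],0]

```text
t: 18.28
tool_pos: [0.6668, -0.0352, 0.2174]
tool_rot: [0.054, 1.55, -0.066]
contact_force: [1.5, 1.2, -0.3]
opening: 0.0003
```

>>> step_arm:
  moves:
    - [[0,0,-0.8],[0,0,0],0]
    - [[0,0,-1.6],[0,0,0],0]
    - [[0,0,-2.4],[0,0,0],0]
    - [[0,0,-3.2],[0,0,0],0]
    - [[0,0,-4],[0,0,0],0]
    - [[0,0,-4],[0,0,0],0]
    - [[0,0,-4],[0,0,0],0]
    - [[0,0,-4],[0,0,0],0]
    - [[0,0,-4],[0,0,0],0]
    - [[0,0,-4],[0,0,0],0]

```text
t: 19.12
tool_pos: [0.6272, -0.0322, 0.2166]
tool_rot: [0.054, 1.55, -0.066]
contact_force: [-0.2, -0.1, 0.4]
opening: 0.0001
```

```bash
python3 - <<'E'
from fit import *
st(); I=img('scene')
print([(np.round(r['at'],1).tolist(),round(r['conf'],2)) for r in finder.tip_of('scene','keeper')[:2]])
for g in (1.43,1.2,1,.8,.6,.3,0): p=P.copy();p[5]=g; print(g,proj(I,model(p)['keeper']).round(1))
E
```

```text
{'t': 19.1167, 'q': [-0.1676, 0.0686, 1.6498, -0.0051, 1.4029, -0.0902], 'tool_pos': [0.6272, -0.0322, 0.2166], 'tool_rot': [0.0541, 1.5505, -0.066], 'contact_force': [-0.1838, -0.0611, 0.387], 'opening': 0.0001}
[]
1.43 [372.6 185. ]
1.2 [360.5 177.8]
1 [350.4 173.8]
0.8 [341.4 172.1]
0.6 [333.7 172.4]
0.3 [325.2 176.6]
0 [320.5 184.2]
```

>>> step_arm:
  moves:
    - [[-3,0,0],[0,0,0],0]
    - [[-6,0,0],[0,0,0],0]
    - [[-8,-3,0],[0,0,0],0]
    - [[-8,-6,0],[0,0,0],0]
    - [[-8,-9,0],[0,0,0],0]
    - [[-8,-12,0],[0,0,0],0]
    - [[-8,-15,0],[0,0,0],0]
    - [[-8,-16,0],[0,0,0],0]
    - [[-8,-16,0],[0,0,0],0]
    - [[-8,-16,0],[0,0,0],0]

```text
t: 20.05
tool_pos: [0.6134, -0.1909, 0.2974]
tool_rot: [0.055, 1.551, -0.066]
contact_force: [-0.3, 0.5, 0.8]
opening: -0.0002
```

```bash
cat > duo.py <<'E'
from fit import *
import sys
st()
a={n:img(n) for n in('scene','top')}
S=cv2.resize(a['scene']['pixels'][90:270,230:430],(400,360),interpolation=3)
T=cv2.resize(a['top']['pixels'][100:260,110:290],(400,360),interpolation=3)
cv2.imwrite(f'pics/{sys.argv[1]}.png',np.hstack([S,T]))
for k in('keeper','lever_push','lever_hinge','loop_pin','loop_bar'):
  print(k,{n:[(np.round(r['at'],1).tolist(),round(r['conf'],2)) for r in finder.tip_of(n,k)[:2]] for n in a})
E
python3 duo.py d1
```

```text
{'t': 20.05, 'q': [-0.4178, 0.0568, 1.5275, 0.001, 1.5371, -0.3405], 'tool_pos': [0.6134, -0.1909, 0.2974], 'tool_rot': [0.0555, 1.5508, -0.0658], 'contact_force': [-0.3047, 0.5125, 0.7949], 'opening': -0.0002}
keeper {'scene': [([321.0, 182.8], 0.88)], 'top': [([220.2, 188.5], 0.61)]}
lever_push {'scene': [([311.5, 164.0], 0.48)], 'top': [([221.9, 199.9], 0.65)]}
lever_hinge {'scene': [([304.4, 174.1], 0.53)], 'top': [([217.1, 208.1], 0.73), ([228.7, 190.5], 0.68)]}
loop_pin {'scene': [], 'top': [([220.1, 200.9], 0.55)]}
loop_bar {'scene': [([296.9, 144.8], 0.53), ([327.1, 217.2], 0.49)], 'top': [([217.2, 214.9], 0.4)]}
```

View pics/d1.png

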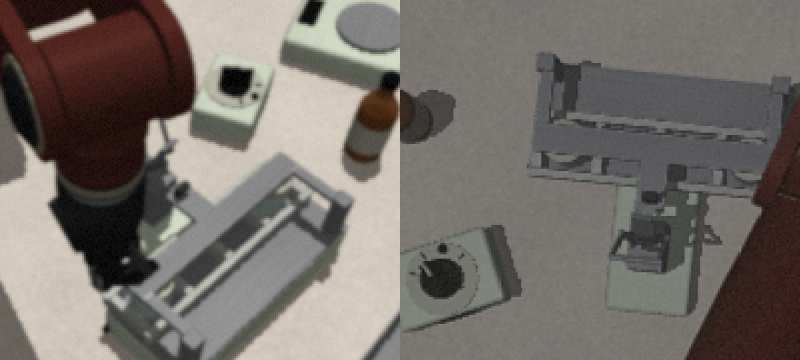

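The gate is shut (keeper at (321,183) in scene, predicted (320.5,184) for angle 0). The loop still leans back. I'll push its bar over towards the gate from behind.

```bash
python3 - <<'E'
from fit import *
Is={n:img(n) for n in('scene','top')}
for k in('keeper','lever_push','loop_bar'):
  t=tri(Is.values(),[finder.tip_of(n,k)[0]['at'] for n in Is]); d=t-W([0,0,0]); c,s=np.cos(P[2]),np.sin(P[2]); print(k,t.round(4),'rel',np.round([c*d[0]+s*d[1],-s*d[0]+c*d[1],d[2]],4))
for a in((-.125,0,.30),(-.125,0,.226)): print(W(a).round(4),totool(W(a)).round(2))
E
```

```text
keeper [0.5693 0.0601 0.1632] rel [0.0273 0.013  0.1632]
lever_push [0.503  0.0529 0.1836] rel [-0.0382  0.0008  0.1836]
loop_bar [0.4604 0.0516 0.2305] rel [-0.0806 -0.0038  0.2305]
[0.4164 0.0588 0.3   ] [ -0.82  23.4  -21.54]
[0.4164 0.0588 0.226 ] [  6.58  23.45 -21.68]
```

>>> step_arm:
  moves:
    - [[-0.8,23.4,-21.6],[0,0,0],0]
    - [[-0.8,23.4,-21.6],[0,0,0],0]
    - [[-0.8,23.4,-21.6],[0,0,0],0]
    - [[-0.8,23.4,-21.6],[0,0,0],0]
    - [[-0.8,23.4,-21.6],[0,0,0],0]
    - [[-0.8,23.4,-21.6],[0,0,0],0]
    - [[-0.8,23.4,-21.6],[0,0,0],0]
    - [[-0.8,23.4,-21.6],[0,0,0],0]
    - [[-0.8,23.4,-21.6],[0,0,0],0]
    - [[-0.8,23.4,-21.6],[0,0,0],0]

```text
t: 21.88
tool_pos: [0.4154, 0.0596, 0.3003]
tool_rot: [0.052, 1.549, -0.064]
contact_force: [0.0, 0.1, -0.5]
opening: -0.0005
```

```bash
python3 - <<'E'
from fit import *
st()
for a in((-.125,0,.226),(-.045,0,.226)): print(W(a).round(4),totool(W(a)).round(2))
I=img('wrist'); cv2.imwrite('pics/w7.png',I['pixels'])
E
```

```text
{'t': 21.8833, 'q': [-0.0302, -0.5089, 2.0013, -0.0079, 1.6278, 0.0436], 'tool_pos': [0.4154, 0.0596, 0.3003], 'tool_rot': [0.0521, 1.5486, -0.0643], 'contact_force': [0.0046, 0.067, -0.5325], 'opening': -0.0005}
[0.4164 0.0588 0.226 ] [ 7.43 -0.02 -0.05]
[0.4962 0.0527 0.226 ] [ 7.6  -0.04  7.95]
```

View pics/w7.png

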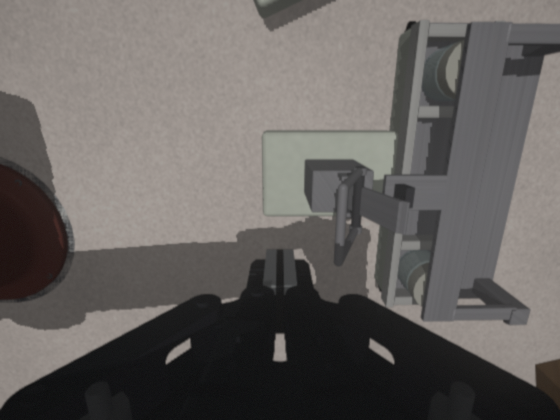

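```bash
python3 - <<'E'
from fit import *
I=img('wrist')
for x,z in((-.082,.2187),(-.0506,.153)):
  print([proj(I,W((x,y,z))).round().tolist() for y in(-.0275,0,.0275)])
print(proj(I,W((-.125,0,.21))).round())
E
```

```text
[[337.0, 256.0], [339.0, 221.0], [341.0, 183.0]]
[[356.0, 225.0], [358.0, 197.0], [361.0, 167.0]]
[278. 218.]
```

The wrist view matches the model: the bar spans (337,256) to (341,183), as predicted. Push.

>>> step_arm:
  moves:
    - [[3,0,0],[0,0,0],0]
    - [[6,0,0],[0,0,0],0]
    - [[7.4,0,0],[0,0,0],0]
    - [[7.4,0,0.5],[0,0,0],0]
    - [[7.4,0,1.5],[0,0,0],0]
    - [[7.4,0,2.3],[0,0,0],0]
    - [[7.4,0,3.1],[0,0,0],0]
    - [[7.3,0,3.9],[0,0,0],0]
    - [[7.2,0,4.7],[0,0,0],0]
    - [[7.1,0,5.5],[0,0,0],0]

```text
t: 22.82
tool_pos: [0.4735, 0.0534, 0.2307]
tool_rot: [0.054, 1.549, -0.067]
contact_force: [-0.4, -0.2, -0.6]
opening: 0.0001
```

>>> step_arm:
  moves:
    - [[-0.1,0,0.7],[0,0,0],0]
    - [[-0.2,0,1.4],[0,0,0],0]
    - [[-0.3,0,2.1],[0,0,0],0]
    - [[-0.4,0,2.5],[0,0,0],0]
    - [[-0.4,0,2.5],[0,0,0],0]
    - [[-3,0,1],[0,0,0],0]
    - [[-7,0,0],[0,0,0],0]
    - [[-10,0,-3],[0,0,0],0]
    - [[-10,0,-6],[0,0,0],0]
    - [[-10,0,-7],[0,0,0],0]

```text
t: 23.65
tool_pos: [0.4003, 0.06, 0.3326]
tool_rot: [0.054, 1.544, -0.066]
contact_force: [0.7, -0.4, 0.2]
opening: -0.0
```

```bash
python3 - <<'E'
from fit import *
st()
I=img('wrist'); cv2.imwrite('pics/w8.png',cv2.resize(I['pixels'][60:360,200:560],(720,600)))
for nm,(x,z) in dict(slackbar=(.019,.1315),keeper=(-.004,.136)).items():
  print(nm,[((proj(I,W((x,y,z)))-[200,60])*2).round().tolist() for y in(-.0275,0,.0275)])
E
```

```text
{'t': 23.65, 'q': [-0.0302, -0.5585, 1.9811, -0.008, 1.6928, 0.0454], 'tool_pos': [0.4003, 0.06, 0.3326], 'tool_rot': [0.0539, 1.5437, -0.0661], 'contact_force': [0.6979, -0.3571, 0.1685], 'opening': -0.0}
slackbar [[437.0, 295.0], [444.0, 247.0], [450.0, 196.0]]
keeper [[399.0, 298.0], [405.0, 249.0], [411.0, 197.0]]
```

View pics/w8.png

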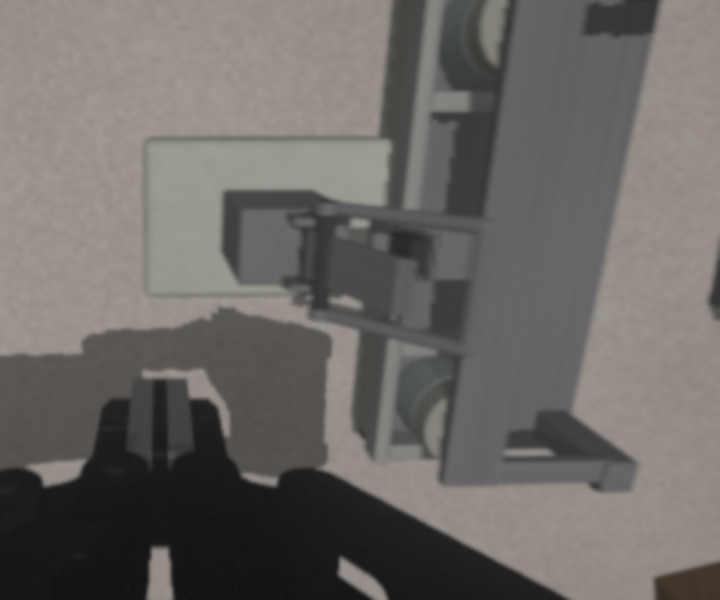

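The loop is over the gate side, its bar around (471,285), which is higher than the seated prediction. It may still be falling, so I look again.

>>> step_arm:
  moves:
    - [[-2,-3,-1],[0,0,0],0]
    - [[-2,-3,-1],[0,0,0],0]
    - [[-2,-3,-1],[0,0,0],0]
    - [[-2,-3,-1],[0,0,0],0]
    - [[-2,-3,-1],[0,0,0],0]
    - [[-2,-3,-1],[0,0,0],0]
    - [[-2,-3,-1],[0,0,0],0]
    - [[-2,-3,-1],[0,0,0],0]
    - [[-2,-3,-1],[0,0,0],0]
    - [[-2,-3,-1],[0,0,0],0]

```text
t: 24.53
tool_pos: [0.3869, 0.0313, 0.351]
tool_rot: [0.054, 1.546, -0.066]
contact_force: [-0.4, -0.3, -0.2]
opening: 0.0003
```

```bash
python3 - <<'E'
from fit import *
st()
I=img('wrist'); a=I['pixels'][60:260,240:440]
a=cv2.resize(a,(400,400),interpolation=3)
S=img('scene'); s=cv2.resize(S['pixels'][130:230,260:360],(400,400),interpolation=3)
cv2.imwrite('pics/w9.png',np.hstack([a,s]))
for x,z in((.019,.1315),(-.004,.136),(-.053,.153),(-.033,.203)):
  print([((proj(I,W((x,y,z)))-[240,60])*2).round().tolist() for y in(-.0275,0,.0275)],((proj(S,W((x,0,z)))-[260,130])*4).round()+[400,0])
E
```

```text
{'t': 24.5333, 'q': [-0.1074, -0.6033, 1.9791, -0.0061, 1.7414, -0.0324], 'tool_pos': [0.3869, 0.0313, 0.351], 'tool_rot': [0.0535, 1.5461, -0.0656], 'contact_force': [-0.4076, -0.2665, -0.2029], 'opening': 0.0003}
[[369.0, 236.0], [376.0, 188.0], [383.0, 137.0]] [667. 241.]
[[333.0, 238.0], [339.0, 189.0], [345.0, 138.0]] [642. 217.]
[[256.0, 245.0], [260.0, 193.0], [265.0, 139.0]] [590. 159.]
[[331.0, 268.0], [338.0, 208.0], [346.0, 145.0]] [617. 126.]
```

View pics/w9.png

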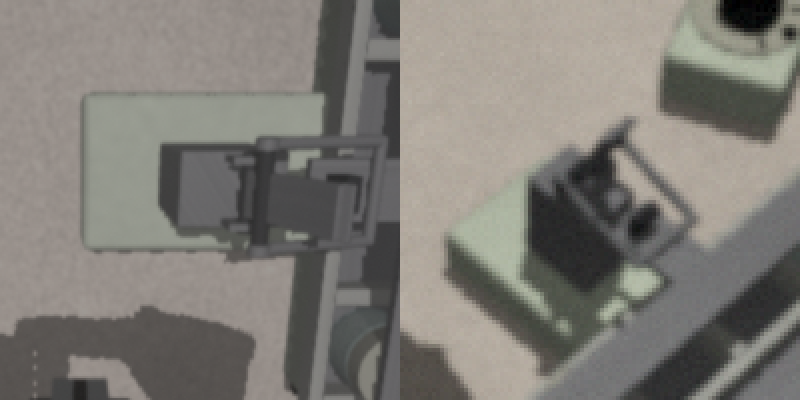

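Now the bar sits at the predicted hooked-slack place in both views: (375,188) in wrist, (675,237) in scene. Next is the lever.

>>> step_arm:
  moves:
    - [[1,2,4],[0,0,0],0]
    - [[1,2,8],[0,0,0],0]
    - [[1,2,12],[0,0,0],0]
    - [[1,2,15.5],[0,0,0],0]
    - [[1,2,16.6],[0,0,0],0]
    - [[1,2,16.6],[0,0,0],0]
    - [[1,2,16.6],[0,0,0],0]
    - [[1,2,16.6],[0,0,0],0]
    - [[1,2,16.6],[0,0,0],0]
    - [[1,2,16.6],[0,0,0],0]

```text
t: 25.47
tool_pos: [0.5534, 0.0386, 0.3457]
tool_rot: [0.054, 1.545, -0.066]
contact_force: [-0.1, -0.0, 0.2]
opening: 0.0004
```

```bash
cat > lev.py <<'E'
from fit import *
o=st()
I=img('wrist')
w=[(.01,.25),(.01,.197),(-.02,.197),(-.039,.197)]
for th,r in((1.3,.048),(1.1,.052),(.9,.055),(.7,.058),(.5,.058),(.35,.058),(.2,.058),(0,.058),(-.03,.058)):
    w.append((-.0568-r*np.cos(th)+.003*np.sin(th)+.0145,.136+r*np.sin(th)+.003*np.cos(th)+.017))
for x,z in w: print((round(x,4),round(z,4)),totool(W((x,0,z)),o).round(2))
E
python3 lev.py
```

```text
{'t': 25.4667, 'q': [-0.0611, -0.1696, 1.6662, -0.0072, 1.6196, 0.0146], 'tool_pos': [0.5534, 0.0386, 0.3457], 'tool_rot': [0.0536, 1.5447, -0.0657], 'contact_force': [-0.0759, -0.0173, 0.1656], 'opening': 0.0004}
(0.01, 0.25) [ 9.55  1.04 -0.56]
(0.01, 0.197) [14.85  1.08 -0.69]
(-0.02, 0.197) [14.77  1.07 -3.69]
(-0.039, 0.197) [14.72  1.07 -5.59]
(np.float64(-0.0522), np.float64(0.2001)) [14.38  1.07 -6.91]
(np.float64(-0.0632), np.float64(0.2007)) [14.29  1.07 -8.  ]
(np.float64(-0.0741), np.float64(0.1979)) [14.54  1.07 -9.1 ]
(np.float64(-0.0847), np.float64(0.1927)) [ 15.04   1.08 -10.17]
(np.float64(-0.0918), np.float64(0.1834)) [ 15.94   1.08 -10.9 ]
(np.float64(-0.0958), np.float64(0.1757)) [ 16.71   1.09 -11.32]
(np.float64(-0.0985), np.float64(0.1675)) [ 17.52   1.09 -11.62]
(np.float64(-0.1003), np.float64(0.156)) [ 18.66   1.1  -11.82]
(np.float64(-0.1004), np.float64(0.1543)) [ 18.84   1.1  -11.83]
```

>>> step_arm:
  moves:
    - [[3,1.1,-0.5],[0,0,0],0]
    - [[7,1.1,-0.5],[0,0,0],0]
    - [[10,1.1,-0.6],[0,0,0],0]
    - [[13,1.1,-0.7],[0,0,0],0]
    - [[14.8,1.1,-0.7],[0,0,0],0]
    - [[14.8,1.1,-1.5],[0,0,0],0]
    - [[14.8,1.1,-2.6],[0,0,0],0]
    - [[14.8,1.1,-3.7],[0,0,0],0]
    - [[14.7,1.1,-4.7],[0,0,0],0]
    - [[14.7,1.1,-5.6],[0,0,0],0]

```text
t: 26.35
tool_pos: [0.5026, 0.0525, 0.2001]
tool_rot: [0.053, 1.54, -0.066]
contact_force: [1.1, -0.1, 2.0]
opening: 0.0002
```

```bash
python3 lev.py; python3 duo.py d2
```

```text
{'t': 26.35, 'q': [-0.0391, -0.2244, 1.9544, -0.0079, 1.3811, 0.0384], 'tool_pos': [0.5026, 0.0525, 0.2001], 'tool_rot': [0.0534, 1.5395, -0.0657], 'contact_force': [1.069, -0.1082, 2.0125], 'opening': 0.0002}
(0.01, 0.25) [-4.84 -0.06  5.02]
(0.01, 0.197) [ 0.46 -0.03  4.85]
(-0.02, 0.197) [ 0.37 -0.03  1.85]
(-0.039, 0.197) [ 0.31 -0.03 -0.04]
(np.float64(-0.0522), np.float64(0.2001)) [-0.03 -0.03 -1.36]
(np.float64(-0.0632), np.float64(0.2007)) [-0.13 -0.03 -2.45]
(np.float64(-0.0741), np.float64(0.1979)) [ 0.11 -0.03 -3.55]
(np.float64(-0.0847), np.float64(0.1927)) [ 0.61 -0.03 -4.63]
(np.float64(-0.0918), np.float64(0.1834)) [ 1.51 -0.02 -5.36]
(np.float64(-0.0958), np.float64(0.1757)) [ 2.27 -0.02 -5.78]
(np.float64(-0.0985), np.float64(0.1675)) [ 3.08 -0.01 -6.09]
(np.float64(-0.1003), np.float64(0.156)) [ 4.22 -0.   -6.3 ]
(np.float64(-0.1004), np.float64(0.1543)) [ 4.4  -0.   -6.31]
{'t': 26.4, 'q': [-0.0389, -0.2259, 1.9568, -0.0078, 1.3825, 0.0384], 'tool_pos': [0.5012, 0.0527, 0.1995], 'tool_rot': [0.0534, 1.5417, -0.0654], 'contact_force': [-0.3125, 0.4699, -0.3533], 'opening': 0.0001}
keeper {'scene': [([324.2, 182.9], 0.95)], 'top': []}
lever_push {'scene': [([304.7, 161.3], 0.56)], 'top': []}
lever_hinge {'scene': [([344.7, 200.5], 0.68), ([304.8, 173.5], 0.51)], 'top': []}
loop_pin {'scene': [([306.9, 166.3], 0.61)], 'top': [([420.1, 188.1], 0.71)]}
loop_bar {'scene': [([324.0, 188.8], 0.59)], 'top': []}
```

View pics/d2.png

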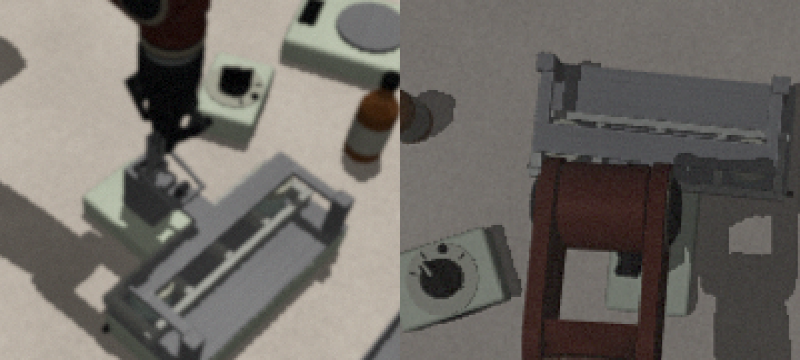

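The lever is pushed upright and the bar stays at (324,189), on the far side of the keeper. I keep following the arc.

>>> step_arm:
  moves:
    - [[0.2,0,-0.7],[0,0,0],0]
    - [[0,0,-1.3],[0,0,0],0]
    - [[-0.1,0,-1.9],[0,0,0],0]
    - [[-0.1,0,-2.4],[0,0,0],0]
    - [[0,0,-3],[0,0,0],0]
    - [[0.1,0,-3.5],[0,0,0],0]
    - [[0.3,0,-4.1],[0,0,0],0]
    - [[0.6,0,-4.6],[0,0,0],0]
    - [[1,0,-5],[0,0,0],0]
    - [[1.5,0,-5.4],[0,0,0],0]

```text
t: 27.83
tool_pos: [0.449, 0.0565, 0.1811]
tool_rot: [0.054, 1.543, -0.066]
contact_force: [3.1, -1.0, 1.7]
opening: 0.0002
```

```bash
python3 lev.py | tail -6; python3 - <<'E'
from h import *
st(); img('scene')
for k in('lever_push','loop_bar','keeper'): print(k,[(np.round(r['at'],1).tolist(),round(r['conf'],2)) for r in finder.tip_of('scene',k)[:2]])
E
```

```text
(np.float64(-0.0847), np.float64(0.1927)) [-1.13 -0.03  0.8 ]
(np.float64(-0.0918), np.float64(0.1834)) [-0.23 -0.02  0.07]
(np.float64(-0.0958), np.float64(0.1757)) [ 0.53 -0.01 -0.35]
(np.float64(-0.0985), np.float64(0.1675)) [ 1.35 -0.01 -0.65]
(np.float64(-0.1003), np.float64(0.156)) [ 2.49 -0.   -0.86]
(np.float64(-0.1004), np.float64(0.1543)) [ 2.66 -0.   -0.87]
{'t': 27.8833, 'q': [-0.0349, -0.3493, 2.089, -0.0079, 1.3787, 0.0426], 'tool_pos': [0.4476, 0.0566, 0.1794], 'tool_rot': [0.0536, 1.5467, -0.0656], 'contact_force': [2.6611, -0.1097, -0.2742], 'opening': -0.0}
lever_push [([293.9, 157.2], 0.82)]
loop_bar [([408.9, 164.7], 0.73), ([323.9, 189.0], 0.54)]
keeper [([324.3, 182.6], 0.76)]
```

>>> step_arm:
  moves:
    - [[0.4,0,-0.3],[0,0,0],0]
    - [[0.8,0,-0.5],[0,0,0],0]
    - [[1.2,0,-0.6],[0,0,0],0]
    - [[1.6,0,-0.7],[0,0,0],0]
    - [[2,0,-0.8],[0,0,0],0]
    - [[2.3,0,-0.8],[0,0,0],0]
    - [[2.5,0,-0.8],[0,0,0],0]
    - [[2.7,0,-0.8],[0,0,0],0]
    - [[2.7,0,-0.8],[0,0,0],0]
    - [[2.7,0,-0.8],[0,0,0],0]

```text
t: 28.92
tool_pos: [0.4397, 0.057, 0.1556]
tool_rot: [0.053, 1.552, -0.066]
contact_force: [-12.9, 0.4, 19.5]
opening: 0.0001
```

>>> step_arm:
  moves:
    - [[-4,0,0],[0,0,0],0]
    - [[-8,0,0],[0,0,0],0]
    - [[-12,0,0],[0,0,0],0]
    - [[-16,0,0],[0,0,0],0]
    - [[-16,-4,0],[0,0,0],0]
    - [[-16,-8,0],[0,0,0],0]
    - [[-16,-8,0],[0,0,0],0]
    - [[-16,-8,0],[0,0,0],0]
    - [[-16,-8,0],[0,0,0],0]
    - [[-16,-8,0],[0,0,0],0]

```text
t: 29.75
tool_pos: [0.4307, -0.0206, 0.3155]
tool_rot: [0.053, 1.554, -0.064]
contact_force: [0.3, 1.0, -0.0]
opening: -0.0001
```

```bash
python3 - <<'E'
from fit import *
st(); I=img('wrist'); S=img('scene'); T=img('top')
a=cv2.resize(I['pixels'][40:240,180:440],(416,320)); s=cv2.resize(S['pixels'][130:230,250:370],(384,320),interpolation=3)
b=cv2.resize(I['pixels'][0:260,:],(416,193)); t=cv2.resize(T['pixels'][185:255,90:175],(384,316),interpolation=3)
c=np.zeros((316,416,3),np.uint8); c[:193]=b
cv2.imwrite('pics/w10.png',np.vstack([np.hstack([a,s]),np.hstack([c,t])]))
p=P.copy();p[5]=0;p[7]=0
m=model(p)
for k,x,z in(('lever tip',-.128,.139),('bar',.003,.1315),('keeper',-.004,.136)): print(k,((proj(I,W((x,0,z)))-[180,40])*1.6).round(),((proj(S,W((x,0,z)))-[250,130])*3.2).round()+[416,0])
for k in('lever_push','loop_bar','keeper','dial_grip'): 
  for n in('scene','top'): print(k,n,[(np.round(r['at'],1).tolist(),round(r['conf'],2)) for r in finder.tip_of(n,k)[:2]])
E
```

```text
{'t': 29.75, 'q': [-0.2181, -0.477, 1.9551, -0.0044, 1.646, -0.1436], 'tool_pos': [0.4307, -0.0206, 0.3155], 'tool_rot': [0.0528, 1.5536, -0.0644], 'contact_force': [0.3486, 0.9828, -0.0086], 'opening': -0.0001}
lever tip [115. 109.] [537.  89.]
bar [335. 109.] [648. 182.]
keeper [326. 109.] [642. 174.]
lever_push scene [([294.5, 159.0], 0.83), ([327.5, 223.3], 0.21)]
lever_push top []
loop_bar scene [([322.7, 187.0], 0.69)]
loop_bar top [([222.8, 183.1], 0.63)]
keeper scene [([321.3, 181.7], 0.87)]
keeper top [([222.0, 186.5], 0.89), ([269.9, 174.4], 0.64)]
dial_grip scene [([347.2, 126.6], 0.45)]
dial_grip top [([215.9, 209.5], 0.74), ([124.1, 222.3], 0.69)]
```

View pics/w10.png

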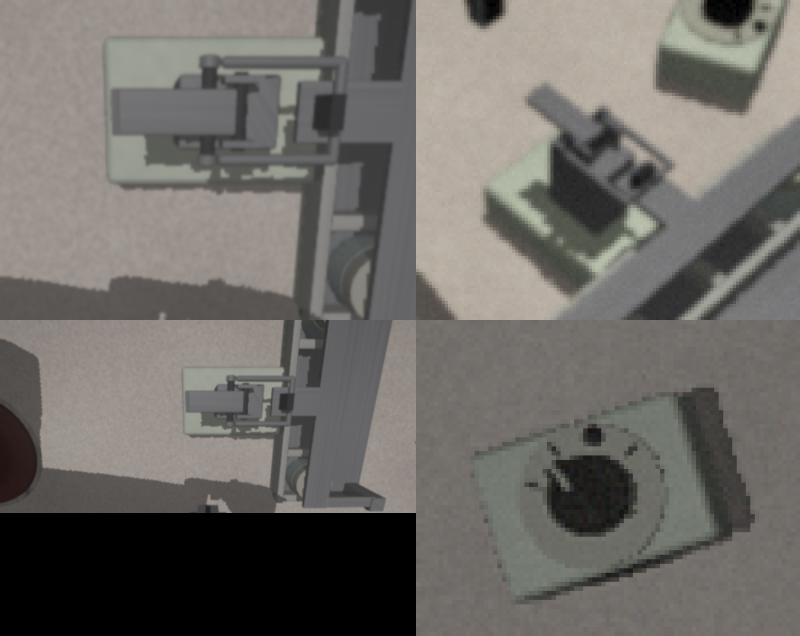

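The lever lies flat, tip at (113,112) against the predicted (115,109). The bar at about (340,109) lies tight behind the keeper. The dial's dot is at (593,435) in the crop. Now over the dial for a close view.

```bash
python3 - <<'E'
from h import *
T=img('top'); p=onz(T,[128.7,223.8],.052); print(p, totool([p[0],p[1]-.03,.27]))
E
```

```text
[0.43349362 0.32250494 0.052     ] [ 4.35402538 31.35013874 -2.19805896]
```

>>> step_arm:
  moves:
    - [[0,4,0],[0,0,0],0.4]
    - [[0,8,0],[0,0,0],0.4]
    - [[0,12,0],[0,0,0],0.4]
    - [[0,16,-1],[0,0,0],0.4]
    - [[0,20,-2],[0,0,0],0.4]
    - [[0,24,-2],[0,0,0],0.4]
    - [[1,28,-2],[0,0,0],0.4]
    - [[3,31.3,-2.2],[0,0,0],0.4]
    - [[4.3,31.3,-2.2],[0,0,0],0.4]
    - [[4.3,31.3,-2.2],[0,0,0],0.4]

```text
t: 31.18
tool_pos: [0.4316, 0.2926, 0.2663]
tool_rot: [0.048, 1.559, -0.066]
contact_force: [-0.3, -0.1, -0.2]
opening: 0.0339
```

```bash
python3 - <<'E'
from h import *
st(); I=img('wrist'); 
print([(np.round(r['at'],1).tolist(),round(r['conf'],2),onz(I,r['at'],.075).round(4)) for r in finder.tip_of('wrist','dial_grip')[:2]])
cv2.imwrite('pics/w11.png',cv2.resize(I['pixels'][60:320,140:420],(700,650))[:600])
E
```

```text
{'t': 31.1833, 'q': [0.4609, -0.2099, 1.831, -0.0158, 1.516, 0.5345], 'tool_pos': [0.4316, 0.2926, 0.2663], 'tool_rot': [0.0479, 1.5586, -0.0662], 'contact_force': [-0.2789, -0.1479, -0.2398], 'opening': 0.0339}
[([279.2, 154.8], 0.94, array([0.4355, 0.3244, 0.075 ]))]
```

View pics/w11.png

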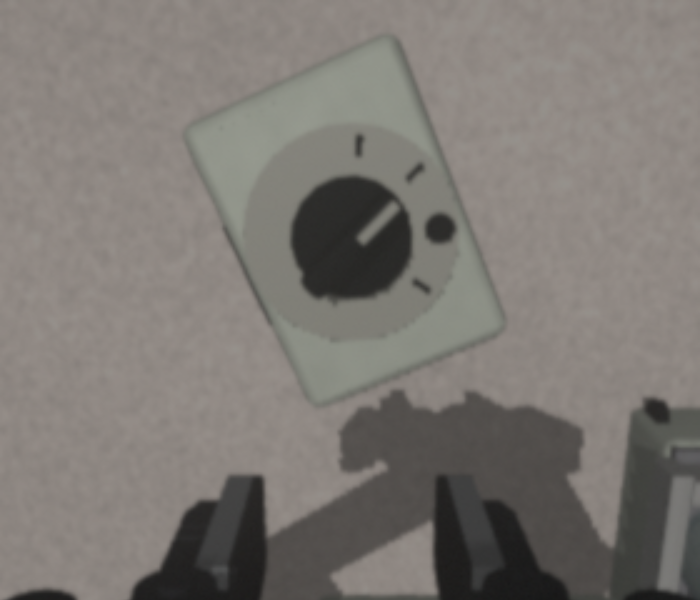

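The pointer bar runs from (318,285) to (400,205), at the second dash (415,173). The dot at (440,228) is 40° further clockwise.

```bash
python3 - <<'E'
from h import *
o=st(); I=img('wrist'); f=lambda u,z: onz(I,[140+u[0]/2.5,60+u[1]/2.5],z)
a,b=f([400,205],.089),f([320,283],.089); c=f([352,232],.052); print(a,b,(a+b)/2,c)
ang=lambda v:np.degrees(np.arctan2(v[1],v[0]))
print('bar',ang(a-b),'dot',ang(f([440,228],.052)-c),'d2',ang(f([415,173],.052)-c),'toolz',ang(rot(o['tool_rot']).as_matrix()[:2,2]))
print(totool([.4352,.324,.13],o),totool([.4352,.324,.084],o))
E
```

```text
{'t': 31.2833, 'q': [0.4578, -0.2136, 1.8281, -0.0159, 1.517, 0.5345], 'tool_pos': [0.4332, 0.2915, 0.27], 'tool_rot': [0.0522, 1.5535, -0.0667], 'contact_force': [0.2744, -0.5493, 1.1561], 'opening': 0.0343}
[0.45929827 0.33584406 0.089     ] [0.42561598 0.30775376 0.089     ] [0.44245713 0.32179891 0.089     ] [0.44033308 0.32228841 0.052     ]
bar 39.82738225399995 dot -1.9234525845051322 d2 38.467730864119886 toolz -4.343418069981956
[13.96844182  3.37581679 -0.2775248 ] [18.56762747  3.41522368 -0.3545861 ]
```

```bash
python3 - <<'E'
from h import *
I=img('wrist'); st()
print([(np.round(r['at'],1).tolist(),round(r['conf'],2),onz(I,r['at'],.075).round(4)) for r in finder.tip_of('wrist','dial_grip')[:2]])
g=cv2.cvtColor(I['pixels'],cv2.COLOR_BGR2GRAY)
m=np.zeros_like(g); m[110:215,220:330]=(g[110:215,220:330]<60)
n,l,s,c=cv2.connectedComponentsWithStats(m)
for i in range(1,n):
    if s[i,4]>30: print(s[i],c[i].round(1),onz(I,c[i],.06).round(4),onz(I,c[i],.052).round(4))
k=1+np.argmax(s[1:,4]); (x,y),r=cv2.minEnclosingCircle(np.argwhere(l==k)[:,::-1].astype(np.float32)); print(x,y,r)
T=img('top');print([(np.round(q['at'],1),onz(T,q['at'],.075).round(4)) for q in finder.tip_of('top','dial_grip')[:2]])
S=img('scene');print([(np.round(q['at'],1),onz(S,q['at'],.075).round(4)) for q in finder.tip_of('scene','dial_grip')[:2]])
E
```

```text
{'t': 31.3833, 'q': [0.4565, -0.2154, 1.8265, -0.0157, 1.5167, 0.5346], 'tool_pos': [0.4341, 0.2913, 0.2719], 'tool_rot': [0.0549, 1.5504, -0.0663], 'contact_force': [-0.1108, -0.1623, -0.6062], 'opening': 0.0338}
[([274.6, 154.8], 0.88, array([0.4345, 0.3235, 0.075 ]))]
[ 254  130   46   48 1612] [275.4 154.6] [0.4354 0.3218 0.06  ] [0.4353 0.3207 0.052 ]
[307 145  10  10  82] [311.4 149.7] [0.4744 0.3239 0.06  ] [0.4753 0.3229 0.052 ]
275.6475524902344 154.82240295410156 24.933734893798828
[(array([127.9, 220.4]), array([0.4426, 0.3183, 0.075 ]))]
[(array([346.7, 128.1]), array([0.4352, 0.3167, 0.075 ]))]
```

>>> step_arm:
  moves:
    - [[4,1,0],[7,0,0],0.4]
    - [[8,2,0],[14,0,0],0.4]
    - [[11,3,-0.3],[21,0,0],0.4]
    - [[12,3.2,-0.3],[28,0,0],0.4]
    - [[12,3.2,-0.3],[35,0,0],0.4]
    - [[12,3.2,-0.3],[42,0,0],0.4]
    - [[12,3.2,-0.3],[46.7,0,0],0.4]
    - [[12,3.2,-0.3],[46.7,0,0],0.4]
    - [[12,3.2,-0.3],[46.7,0,0],0.4]
    - [[12,3.2,-0.3],[46.7,0,0],0.4]

```text
t: 32.47
tool_pos: [0.4359, 0.3226, 0.1517]
tool_rot: [0.694, 1.435, -0.692]
contact_force: [-0.2, -0.7, -0.9]
opening: 0.0343
```

```bash
python3 - <<'E'
from h import *
o=st(); A=rot(o['tool_rot']).as_matrix(); print(A.round(3))
# rotation vector (tool) to target: x down, z at -51deg
z=np.array([np.cos(np.radians(-51)),np.sin(np.radians(-51)),0]);x=np.array([0,0,-1.]);y=np.cross(z,x)
B=np.c_[x,y,z]; print(np.degrees(R.from_matrix(A.T@B).as_rotvec()).round(1), totool([.435,.323,.085],o).round(2))
E
```

```text
{'t': 32.4667, 'q': [0.5078, -0.0718, 1.9024, -0.0168, 1.2977, 1.4028], 'tool_pos': [0.4359, 0.3226, 0.1517], 'tool_rot': [0.6944, 1.4354, -0.6919], 'contact_force': [-0.1817, -0.6679, -0.8921], 'opening': 0.0343}
[[ 0.02   0.777  0.629]
 [-0.008  0.629 -0.777]
 [-1.     0.01   0.018]]
[-0.   1.  -0.6] [ 6.67 -0.12 -0.21]
```

>>> step_arm:
  moves:
    - [[2,-0.1,-0.2],[0,1,-0.6],0.4]
    - [[4,-0.1,-0.2],[0,1,-0.6],0.4]
    - [[5.5,-0.1,-0.2],[0,1,-0.6],0.4]
    - [[6.6,-0.1,-0.2],[0,1,-0.6],0.4]
    - [[6.6,-0.1,-0.2],[0,1,-0.6],0.4]
    - [[6.6,-0.1,-0.2],[0,1,-0.6],0]
    - [[6.6,-0.1,-0.2],[0,1,-0.6],0]
    - [[6.6,-0.1,-0.2],[0,1,-0.6],0]
    - [[6.6,-0.1,-0.2],[0,1,-0.6],0]
    - [[6.6,-0.1,-0.2],[0,1,-0.6],0]
  grip_force: 25

```text
t: 33.3
tool_pos: [0.436, 0.3228, 0.0867]
tool_rot: [0.695, 1.454, -0.694]
contact_force: [2.2, -4.6, 1.7]
opening: 0.0113
```

>>> step_arm:
  moves:
    - [[0,0,0],[5,0,0],0]
    - [[0,0,0],[10,0,0],0]
    - [[0,0,0],[15,0,0],0]
    - [[0,0,0],[20,0,0],0]
    - [[0,0,0],[25,0,0],0]
    - [[0,0,0],[30,0,0],0]
    - [[0,0,0],[35,0,0],0]
    - [[0,0,0],[40,0,0],0]
    - [[0,0,0],[40,0,0],0]
    - [[0,0,0],[40,0,0],0]

```text
t: 34.13
tool_pos: [0.4361, 0.3231, 0.0868]
tool_rot: [1.222, 1.2, -1.219]
contact_force: [-0.0, -0.6, -3.1]
opening: 0.0111
```

```bash
python3 - <<'E'
from h import *
o=st(); A=rot(o['tool_rot']).as_matrix(); print(np.degrees(np.arctan2(A[1,2],A[0,2])))
E
```

```text
{'t': 34.1333, 'q': [0.5013, 0.0144, 1.9363, -0.0016, 1.1884, 2.0884], 'tool_pos': [0.4361, 0.3231, 0.0868], 'tool_rot': [1.222, 1.1996, -1.2187], 'contact_force': [-0.0414, -0.6128, -3.1013], 'opening': 0.0111}
-90.89907617796538
```

Turned 40°. Release, lift, and check.

>>> step_arm:
  moves:
    - [[0,0,0],[0,0,0],0.4]
    - [[0,0,0],[0,0,0],0.4]
    - [[0,0,0],[0,0,0],0.4]
    - [[-2,0,0],[0,0,0],0.4]
    - [[-5,0,0],[0,0,0],0.4]
    - [[-9,0,0],[0,0,0],0.4]
    - [[-13,0,0],[0,0,0],0.4]
    - [[-17,0,0],[0,0,0],0.4]
    - [[-20,0,4],[0,0,0],0.4]
    - [[-20,0,8],[0,0,0],0.4]

```text
t: 34.97
tool_pos: [0.4363, 0.2502, 0.2941]
tool_rot: [1.227, 1.198, -1.205]
contact_force: [1.4, -1.3, 0.8]
opening: 0.0343
```

```bash
python3 - <<'E'
from fit import *
st(); I=img('wrist'); S=img('scene'); T=img('top')
w=cv2.resize(I['pixels'],(400,300)); s=cv2.resize(S['pixels'][100:250,230:430],(400,300),interpolation=3); t=cv2.resize(T['pixels'][110:245,100:280],(400,300),interpolation=3)
t2=cv2.resize(T['pixels'][190:250,95:175],(400,300),interpolation=3)
cv2.imwrite('pics/end.png',np.vstack([np.hstack([w,s]),np.hstack([t,t2])]))
E
```

```text
{'t': 34.9667, 'q': [0.3728, -0.2778, 1.8418, -0.0003, 1.5631, 1.9543], 'tool_pos': [0.4363, 0.2502, 0.2941], 'tool_rot': [1.2272, 1.1978, -1.2046], 'contact_force': [1.4149, -1.3242, 0.8089], 'opening': 0.0343}
```

View pics/end.png

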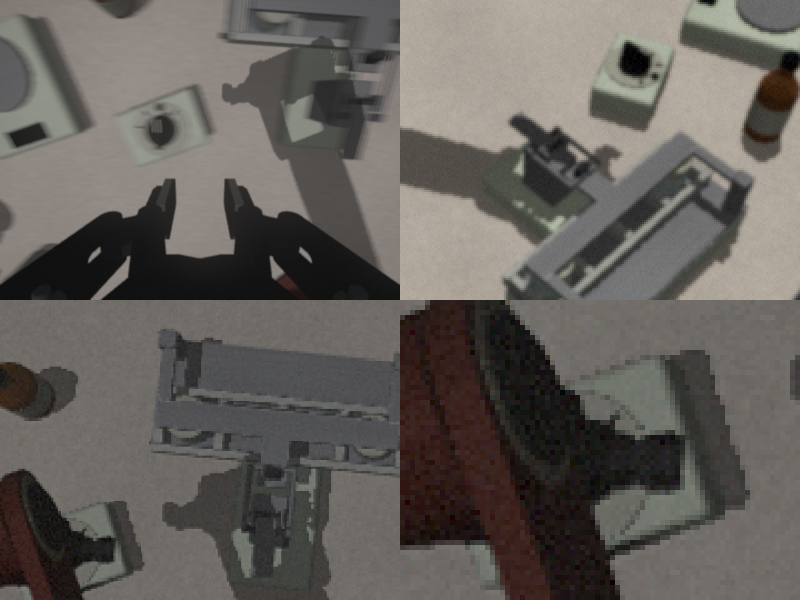

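Latch is flat with the loop hooked, gate down, and jars in nests 0 and 3. The pointer seems to face the dot at (158,105), but the wrist frame is blurred. I check its angle numerically on settled frames.

```bash
python3 - <<'E'
from h import *
for _ in range(2): I=img('wrist')
I=img('wrist'); st()
u=proj(I,np.array([.435,.323,.061])); print('centre',u.round(1))
g=cv2.GaussianBlur(cv2.cvtColor(I['pixels'],cv2.COLOR_BGR2GRAY),(3,3),0)
cx,cy=u.astype(int); x0,y0=cx-55,cy-55; c=g[y0:y0+110,x0:x0+110]
n,l,s,k=cv2.connectedComponentsWithStats((c<60).astype(np.uint8))
for i in range(1,n):
    if s[i,4]>20: print('dark',s[i],(k[i]+[x0,y0]).round(1))
big=1+np.argmax(s[1:,4]); hull=cv2.convexHull(np.argwhere(l==big)[:,::-1].astype(np.int32))
m=np.zeros_like(c); cv2.fillConvexPoly(m,hull,1); m=cv2.erode(m,np.ones((5,5)))
pt=np.argwhere((m>0)&(c>70))[:,::-1]+[x0,y0]; print('pointer px',len(pt),pt.mean(0) if len(pt) else '')
ang=lambda v:np.degrees(np.arctan2(v[1],v[0]))
if len(pt): 
  q=np.array([onz(I,p,.089)[:2] for p in pt]); print('ptr dir from axis',ang(q.mean(0)-[.435,.323]),'line',ang(np.linalg.svd(q-q.mean(0))[2][0]))
for i in range(1,n):
    if i!=big and 30<s[i,4]<200: print('dot dir',ang(onz(I,k[i]+[x0,y0],.052)[:2]-[.435,.323]),onz(I,k[i]+[x0,y0],.052))
E
```

```text
{'t': 35.2667, 'q': [0.372, -0.2727, 1.8514, -0.0006, 1.5612, 1.9578], 'tool_pos': [0.434, 0.2488, 0.2856], 'tool_rot': [1.2212, 1.2008, -1.2189], 'contact_force': [0.7512, -0.5171, 0.0508], 'opening': 0.034}
centre [214.7 182.1]
dark [50 15  9  9 64] [213.3 146.3]
dark [  35   32   44   48 1383] [216.3 181.3]
pointer px 108 [208.0462963 173.4537037]
ptr dir from axis 0.819351431167496 line -179.44023470947366
dot dir 0.47642675932632483 [0.47486211 0.32333147 0.052     ]
```

The pointer line is at 0.6° and the dot at 0.5°, so they agree. Handing in.

```bash
python3 -c "
from h import *
print(ctrl.finish_job()); st()"
```

```text
the job is handed in; nothing more can be done
None
the job is handed in; nothing more can be done
```

The job is handed in, and my last checks showed every step done; the hand-in itself gives no verdict.

- **Jars:** Only two white jars were on the bench. I stood them in nests 3 and 0. One had been knocked about 4 cm aside before I reached it, so I found it again before gripping it. The red and purple look-alikes were not touched.
- **Gate and latch:** I pushed the gate past its balance point and it fell shut. I tipped the loop over the keeper, then threw the lever along its arc until it lay flat.
- **Dial:** Turned 40° clockwise, from the second dash to the big round dot.

**Last checks:**
- **Jars:** seen upright and centred in their nests before the gate was shut, and still there in the last pictures.
- **Gate:** the keeper was within 2 px of where it should be with the gate shut.
- **Lever and loop:** the lever tip was within 3 px of the flat position in the zoomed picture, and the loop bar lay behind the keeper. The loop's stretch cannot be seen directly, so I inferred it from the lever lying flat.
- **Dial:** the pointer line was at 0.6° and the dot at 0.5°.
- **Arm:** clear of everything.

**Disagreements:** The networks sometimes gave wrong points, such as the keeper and the dial centre from the top camera, so I went by the model fit and the wrist camera. I did not measure the beaker, bowl and bottle again at the end, but the arm never touched them. I viewed 16 pictures, two over the budget of 14.

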